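# Fit the autosampler carousel, load it and dock it under the injector

## Robot

A 6-joint arm with a two-finger parallel gripper is mounted at the origin on a cart in front of the work surface, level with it; the furniture and walls round the work are solid. World frame = base frame: x ahead of the robot, y to its left, z up, the work surface at z = 0. Lengths are in m, angles in rad, forces in N, time in s.
With the tool pointing down it reaches from about 0.425 to 0.95 m from the base axis. Payload 3.5 kg.
Tool frame: the origin (TCP) lies at the very end of the fingers, on their centre line; the grasp point (between the pads) lies 19 mm behind it; z points along the fingers, y is the line along which they close (so a half turn about z gives the same grasp; the last joint's range is limited). The gripper opens to 85 mm and grips with 20 to 120 N. Pads are 22 mm wide; open, the fingers measure 114 mm over their backs; the gripper's body (76 mm by 85 mm) begins 54 mm behind the grasp point. The pads swing forward as they close: fully open they stand 13 mm farther back than shut.
Start: joints at [-1.32, 0.286, 1.577, -0, 1.279, -0.15], TCP at [0.263, -0.621, 0.231] pointing down, gripper open.
Joint ranges: [-2.77, 2.77], [-0.9, 2.22], [0.21, 2.48], [-1.53, 4.67], [0.24, 2.81], [-2.84, 2.84]. Speed limits (rad/s): [2.79, 2.79, 3.14, 3.14, 3.14, 3.14].

## Interface

Orientations are given as a unit quaternion [x, y, z, w].
In Python, from plant import ctrl gives the robot as it stands.
- The arm moves only by the tool carry_out, never from a script. Its argument "deltas" is one flat list of numbers, 6 for each row, row after row: the shift along the tool's x, y, z in m, then the turn, a rotation vector about the tool's x, y, z in rad. A call has 1 to 5 rows; each row is the pose to reach, as a shift and turn from the pose commanded when the call began, along the tool's axes at that moment; what a row does not reach only later rows make up. A row lasts 1/8 s, in which the tool goes at most 62.5 mm and 10.7 degrees, less where a joint would pass 70% of its speed; a pose out of reach is approached as far as the arm can. A call with a gripper value outside its range is refused whole. "grip" is the opening in per cent of the stroke, from 0 (shut) to 100 (fully open), set as the call begins (left out, the last holds). The fingers move at their own pace and stop on an object; "grip_force" is the grip in N (left out, the last holds). Time passes only in rows, so rows that repeat a pose let the fingers close. It gives the time, the measured TCP pose, the force, the opening and the grip force at its end, in the units of the state.
- ctrl.get_state(): the state, without advancing time (a new reading comes with each control period).
- ctrl.read_camera(name): name is "side" or "top" or "wrist"; returns (picture, depth): 420x560x3 uint8, red, green, blue; 420x560 float32, m along the optical axis (not along the pixel's ray), 0 where there is no reading.
- ctrl.camera_model(name): a dict with "intrinsics" (3x3 intrinsics, pixels), "extrinsics" (4x4, takes a point from world to camera coordinates); the wrist camera has in their place "hand_eye" (4x4, takes a point from camera to tool coordinates, whose origin is the TCP and whose axes are the flange's). Camera axes: x right, y down, z forward; pixel columns grow to the right and rows downward; lengths in m; the calibration is good to about 2 mm. A picture is of the moment at which its call begins: read the wrist's pose just before it. camera_model takes no time and is no camera call.
- ctrl.sign_off(): hands the job in; it is judged then, once.
Trained networks look in the newest picture that a camera, given by its name, has taken for a name from the list of things; names that differ only in an ending like _2 or _b are one class to them, and where a whole thing is asked for, a point or a joint stands for the part that bears it (a point fixed in the world has none). Each returns a list of dicts, best first, with "score" (0 to 1); they miss things now and then, are a little off and sometimes report something else, mostly with a low value. They report only what shows in the picture. A call takes as long as a camera call. They do not tell look-alikes from the thing itself.
- ctrl.find_in(camera, query): "uv" ([column, row] in pixels, amid what is visible of it).
The state is a dict: "time": time; "qpos": joint angles; "dq": joint speeds; "joint_efforts": joint torques, N m; "eef_pos": TCP position; "tcp_rot": TCP orientation; "contact_force": force on the tool from outside, world axes, zero at the start; "wrist_torque": the same for the moment, N m; "opening": opening from 0.0 (shut) to 1.0 (fully open); "finger_force": force on a finger pad.
Only numpy, scipy, OpenCV 4.12 (cv2) and the standard library are available. Lean on these libraries where they do the work, as an engineer would, in place of code of your own. Each camera call takes 0.05 s, during which the arm holds its last target. There are 200 camera calls.

## Task

Get the autosampler ready to run: first fit the carousel on the drive unit's splined spindle, turning it until the splines line up and it drops fully home without forcing, then move every capped sample vial from the white rack into a cup of the carousel, one to a cup. Only then push the loaded drive unit square and fully home between the guides under the injector tower, press its green start key, and leave the other bench things where they are.

Things in the scene. Friction and masses are not known exactly. Their poses are not given: they have to be found in the camera images.
- carousel: Vial carousel, loose, 0.3 kg, starting on the bench: aluminium disc 151 mm across, 28 to 33 mm above the origin, on a grey hub 51 mm across; six blue cups on the disc, black grip bar in the middle. Origin: centre of the hub's underside, z up. The hub's bore opens below, 28 mm deep, about 25 mm across between its teeth; six straight grooves 9.6 mm wide, every 60 degrees, the first along its own +x.
- drive_unit: Turntable drive unit, loose, 0.85 kg; sliding it loaded on the bench takes 7 to 15 N. White body 160 x 160 mm, top 42 mm high; before it (own -x) a grey key panel 35 mm deep, 34 mm high. Origin: at bench level under the spindle axis; x points to its rear: flat front face at x = -115 mm, rear at +80 mm, sides at y = -80 and +80 mm. Push it by the front face, 10 to 30 mm above the bench.
- spindle_seat (a point): On the axis of the drive unit's upright steel spindle, on top of its 60 mm round flange, 45 mm above the bench; z up, turns with the spindle. The carousel is home when its origin is here. From 0 to 16 mm above it six straight splines, 7 mm wide, 36 mm across the tips, every 60 degrees, the first along this point's own x. Starts at any angle; 0.2 N m of friction holds it.
- dock_spot (a point): Point at bench level, fixed, where the drive unit's origin lies when it is fully home; x points the way in, and the home unit has the same yaw. Two guides 18 mm high run from x = 40 to 81 mm, 168 mm apart inside (4 mm spare each side of the unit), opening out to about 237 mm at x = -10 mm. The stop is the front of the tower's white foot, at x = 81 mm, 32 mm high.
- start_key_top (a point): Centre of the top of the round green start key, 20 mm across, 55 mm above the bench, on the right of the drive unit's key panel; it stands 9 mm out of a black housing 36 mm across and is pressed straight down.
- start_key (a joint): Travel of the start key: 0 up, 0.005 m fully down (4 N); it springs back.
- sample_0: Sample vial with a black cap, whitish contents, 23 mm across, 52 mm high, 20 g, loose, standing in the rack. Origin: centre of its underside. Not always there.
- sample_1: Sample vial with a white cap, brownish contents, 23 mm across, 52 mm high, 20 g, loose, standing in the rack. Origin: centre of its underside. Not always there.
- sample_2: Sample vial with a black cap, yellowish contents, 23 mm across, 52 mm high, 20 g, loose, standing in the rack. Origin: centre of its underside. Not always there.
- sample_3: Sample vial with a white cap, brownish contents, 23 mm across, 52 mm high, 20 g, loose, standing in the rack. Origin: centre of its underside. Not always there.
- sample_4: Sample vial with a black cap, yellowish contents, 23 mm across, 52 mm high, 20 g, loose, standing in the rack. Origin: centre of its underside. Not always there.
- place_0 (a point): Centre of the floor of carousel cup 0, 54 mm from the carousel's axis, 0 degrees round from its own +x (anticlockwise from above), 33 mm above its origin; the cup is 24 mm deep, 27.4 mm across inside, 31 mm at its flared mouth, 41 mm over the rim.
- place_1 (a point): Centre of the floor of carousel cup 1, 54 mm from the carousel's axis, 60 degrees round from its own +x (anticlockwise from above), 33 mm above its origin; the cup is 24 mm deep, 27.4 mm across inside, 31 mm at its flared mouth, 41 mm over the rim.
- place_2 (a point): Centre of the floor of carousel cup 2, 54 mm from the carousel's axis, 120 degrees round from its own +x (anticlockwise from above), 33 mm above its origin; the cup is 24 mm deep, 27.4 mm across inside, 31 mm at its flared mouth, 41 mm over the rim.
- place_3 (a point): Centre of the floor of carousel cup 3, 54 mm from the carousel's axis, 180 degrees round from its own +x (anticlockwise from above), 33 mm above its origin; the cup is 24 mm deep, 27.4 mm across inside, 31 mm at its flared mouth, 41 mm over the rim.
- place_4 (a point): Centre of the floor of carousel cup 4, 54 mm from the carousel's axis, 240 degrees round from its own +x (anticlockwise from above), 33 mm above its origin; the cup is 24 mm deep, 27.4 mm across inside, 31 mm at its flared mouth, 41 mm over the rim.
- place_5 (a point): Centre of the floor of carousel cup 5, 54 mm from the carousel's axis, 300 degrees round from its own +x (anticlockwise from above), 33 mm above its origin; the cup is 24 mm deep, 27.4 mm across inside, 31 mm at its flared mouth, 41 mm over the rim.
- amber_dropper: Brown glass dropper bottle, 52 mm across, 140 mm high, loose, left of the dock; not part of the job. Origin: centre of its underside.
- filter_box: Small blue and white card box, 70 x 70 x 32 mm, loose, right of the drive unit; not part of the job. Origin: centre of its underside.
- stopper_bottle: Clear stoppered reagent bottle, 70 mm across, 150 mm high, loose, left of the dock; not part of the job. Origin: centre of its underside.
- grip_bar (a point): Centre of the carousel's grip bar, on its axis 70 mm above its origin; same axes as the carousel. The bar is 46 mm long along x, 14 mm thick across y and 24 mm high, on a 16 mm stem; a white dot on top marks the +x end. The cup rims round it are 57 mm above the carousel's origin, 33 mm from the axis at the nearest.
- spindle_nose (a point): Top of the spindle's plain round nose, 27 mm above spindle_seat; the nose is 22 mm across, tapering to 12. The carousel goes down only when its yaw differs from the spindle's by a multiple of 60 degrees, within about 4 degrees; otherwise it stops 16 mm too high, resting on the ends of the splines.
- needle_tip (a point): Tip of the injector's needle, fixed, 192 mm above the bench, 54 mm beyond dock_spot along its x, over the rear cup of a docked carousel. It hangs from a nose 40 mm wide, front at 42 mm beyond dock_spot, underside 242 mm high; the head behind it, 84 mm wide, begins 78 mm and the column 108 mm beyond dock_spot.
- vial_rack: White plastic vial rack, loose, 0.35 kg, 206 mm long (own x), 46 mm wide, 28 mm high, right of the drive unit. Origin: centre of its underside. Five round holes in a row along x, 40 mm apart (the middle one at the centre), 26 mm across, 22 mm deep, so a vial's underside is 6 mm above the bench and its upper 30 mm stand free.
Not all that is in view belongs to the job. What is shaped like the sample_1 but purple is not meant. What is shaped like the sample_0 but yellow is not meant.

How it is judged:
By the outcome, as a careful person would: the job done as asked, in the order asked, and still so for the second after the job is handed in, with the robot touching nothing.
Of sample_0, sample_1, sample_2, sample_3, sample_4 only 3 to 5 are there at a start; the rules pass over those that are not, and their reading is None.
At some moment in a run one of vial_rack, carousel may be knocked a few centimetres aside while the robot is not near it.
It also fails if it takes over 210 s, if anything falls off the work surface, if the arm or the gripper's body presses on something with over 40 N, if the wrist force passes 120 N, or if a joint passes its speed limit or range.

## Working session

There is one attempt and no reset: what is moved stays moved. The work goes in short steps, Python scripts to look and compute and a tool call to move; the robot and the scene stay as the last step left them, time stands still between calls to the robot, and variables do not carry over. Pictures are saved under pics/ and viewed, at most 14 in all, crops included, and the job is handed in when it is done.

Besides the shell and the picture viewer there is one more tool, called after ">>>" by a JSON object that holds its "api" and its "payload", one argument or row to a line. carry_out: Moves the arm, as the interface text tells. Its arguments: {"type":"object","properties":{"deltas":{"type":"array"},"grip":{"type":"number"},"grip_force":{"type":"number"}},"required":["deltas"]}

```bash
mkdir -p pics; ls
cat > h.py <<'E'
import numpy as np, cv2
from scipy.spatial.transform import Rotation as R
from plant import ctrl
def shot(name, save=None):
    s=ctrl.get_state(); im,d=ctrl.read_camera(name); m=ctrl.camera_model(name)
    K=np.array(m['intrinsics'])
    if name=='wrist':
        T=np.eye(4);T[:3,:3]=R.from_quat(s['tcp_rot']).as_matrix();T[:3,3]=s['eef_pos']
        C=T@np.array(m['hand_eye'])
    else: C=np.linalg.inv(np.array(m['extrinsics']))
    if save: cv2.imwrite('pics/'+save,im[:,:,::-1])
    return im,d,K,C
def cloud(d,K,C):
    v,u=np.mgrid[0:d.shape[0],0:d.shape[1]]
    p=np.stack([(u-K[0,2])/K[0,0]*d,(v-K[1,2])/K[1,1]*d,d],-1)
    w=p@C[:3,:3].T+C[:3,3]; w[d==0]=np.nan
    return w
def proj(p,K,C):
    q=(np.asarray(p)-C[:3,3])@C[:3,:3]
    return (q@K.T)[...,:2]/q[...,2:]
def ray(uv,z,K,C):
    r=C[:3,:3]@np.linalg.solve(K,[uv[0],uv[1],1.]); return C[:3,3]+r*(z-C[2,3])/r[2]
E
python3 - <<'E'
from h import *
for n in ['top','side']:
    im,d,K,C=shot(n,n+'0.png'); w=cloud(d,K,C)
    print(n,K[0,0],C[:3,3],C[:3,2])
    for q in ['carousel','drive_unit','spindle_nose','start_key_top','sample_0','sample_1','vial_rack','grip_bar','needle_tip']:
        for f in ctrl.find_in(n,q)[:6]:
            u=np.array(f['uv']); a,b=int(u[1]),int(u[0])
            print(q,round(f['score'],2),u.round(),w[a,b].round(3))
s=ctrl.get_state();print(s['eef_pos'],s['tcp_rot'],s['time'])
E
```

```text
pics
top 498.3946409332381 [0.49023726 0.06114875 1.36769031] [ 5.45478717e-02 -6.65772731e-05 -9.98511154e-01]
carousel 0.7 [191. 254.] [0.434 0.295 0.081]
drive_unit 0.94 [284. 215.] [0.537 0.057 0.044]
drive_unit 0.75 [278. 207.] [0.561 0.071 0.045]
drive_unit 0.27 [389. 169.] [ 0.667 -0.225  0.027]
spindle_nose 0.8 [284. 209.] [0.555 0.057 0.068]
start_key_top 0.68 [214. 177.] [0.633 0.236 0.092]
sample_0 0.66 [378. 235.] [ 0.488 -0.191  0.054]
sample_0 0.62 [343. 209.] [ 0.559 -0.103  0.036]
sample_0 0.56 [190. 255.] [0.432 0.296 0.085]
sample_0 0.5 [352. 259.] [ 0.427 -0.124  0.051]
sample_0 0.49 [378. 221.] [ 0.528 -0.191  0.055]
sample_0 0.38 [379. 205.] [ 0.567 -0.193  0.058]
sample_1 0.66 [378. 235.] [ 0.488 -0.191  0.054]
sample_1 0.62 [343. 209.] [ 0.559 -0.103  0.036]
sample_1 0.56 [190. 255.] [0.432 0.296 0.085]
sample_1 0.5 [352. 259.] [ 0.427 -0.124  0.051]
sample_1 0.49 [378. 221.] [ 0.528 -0.191  0.055]
sample_1 0.38 [379. 205.] [ 0.567 -0.193  0.058]
vial_rack 0.69 [373. 237.] [ 0.483 -0.183  0.028]
grip_bar 0.96 [192. 255.] [0.432 0.289 0.081]
grip_bar 0.28 [209. 
[... 652 characters left out ...]
1   0.047]
sample_0 0.61 [288. 312.] [ 0.405 -0.211  0.051]
sample_0 0.51 [302. 304.] [ 0.442 -0.207  0.054]
sample_0 0.47 [324. 279.] [ 0.562 -0.123  0.025]
sample_1 0.71 [318. 299.] [ 0.483 -0.21   0.05 ]
sample_1 0.68 [277. 296.] [ 0.422 -0.139  0.037]
sample_1 0.65 [333. 294.] [ 0.523 -0.21   0.047]
sample_1 0.61 [288. 312.] [ 0.405 -0.211  0.051]
sample_1 0.51 [302. 304.] [ 0.442 -0.207  0.054]
sample_1 0.47 [324. 279.] [ 0.562 -0.123  0.025]
vial_rack 0.65 [312. 314.] [ 0.459 -0.223  0.028]
grip_bar 0.68 [210. 221.] [0.427 0.296 0.045]
grip_bar 0.47 [286. 310.] [ 0.401 -0.21   0.057]
[ 0.26338621 -0.62148642  0.23135822] [9.79991294e-01 1.99040354e-01 3.16506259e-06 2.69468554e-05] 1.0
```

Run:
```python
import cv2
a=cv2.imread('pics/top0.png')[90:330,150:420]; cv2.imwrite('pics/topc.png',cv2.resize(a,None,fx=2.5,fy=2.5,interpolation=cv2.INTER_CUBIC)[:600,:800])
a=cv2.imread('pics/side0.png')[130:400,130:430]; cv2.imwrite('pics/sidec.png',cv2.resize(a,None,fx=2.2,fy=2.2,interpolation=cv2.INTER_CUBIC))
```

```text
(no output)
```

View pics/topc.png

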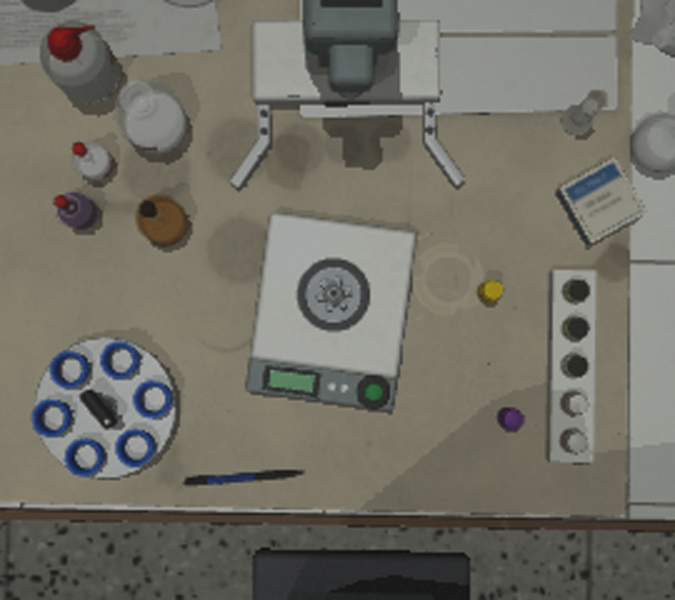

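View pics/sidec.png

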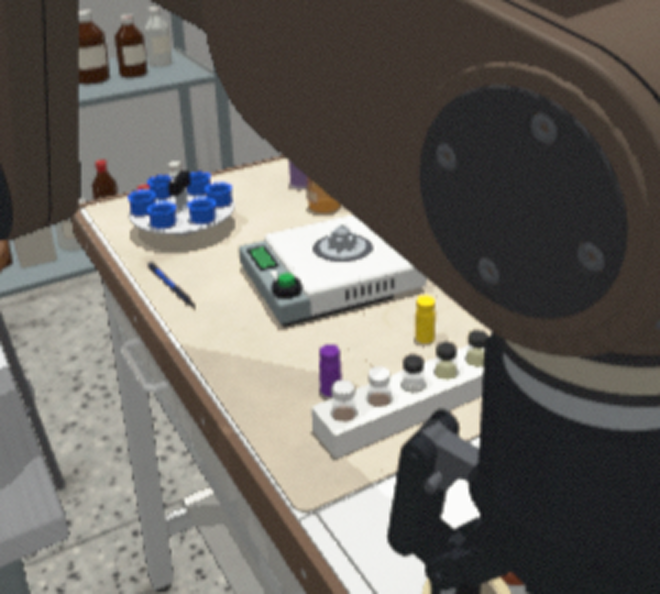

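Top view: the carousel is at crop (103,410), the drive unit at (335,293) with the key at (373,392), and the tower with its guides at (265..430,125). The rack is at (573,365) with five capped vials. Look-alikes are the purple one (510,418) and the yellow one (490,290), both standing on the bench outside the rack, so neither is meant. All five rack vials are.

```bash
cat >> h.py <<'E'
def plan(wps):
    """wps: list of (x,y,z,phi_deg) tool-down poses; prints tool-frame rows from present pose, steps split"""
    s=ctrl.get_state(); R0=R.from_quat(s['tcp_rot']); p0=np.array(s['eef_pos'])
    for x,y,z,ph in wps:
        c,q=np.cos(np.radians(ph)),np.sin(np.radians(ph))
        Rt=R.from_matrix(np.array([[c,q,0],[q,-c,0],[0,0,-1]]))
        d=R0.inv().apply(np.array([x,y,z])-p0); r=(R0.inv()*Rt).as_rotvec()
        print('row',d.round(4).tolist(),r.round(4).tolist(),'|rows', round(max(np.linalg.norm(d)/.0625,np.degrees(np.linalg.norm(r))/10.7),1))
def st():
    s=ctrl.get_state(); M=R.from_quat(s['tcp_rot']).as_matrix()
    print('t',round(s['time'],2),'tcp',np.round(s['eef_pos'],4),'phi',round(np.degrees(np.arctan2(M[1,0],M[0,0])),2),'tilt',np.round(M[:2,2],4),'F',np.round(s['contact_force'],1),'T',np.round(s['wrist_torque'],2),'op',round(s['opening'],3),'ff',np.round(s['finger_force'],1),'q',np.round(s['qpos'],2))
E
python3 - <<'E'
from h import *
st(); print(np.round(ctrl.camera_model('wrist')['hand_eye'],3), ctrl.camera_model('wrist')['intrinsics'])
plan([(.44,-.36,.3,0),(.5,-.12,.35,0),(.5,.1,.35,0)])
im,d,K,C=shot('top'); w=cloud(d,K,C)
# unit top
m=(abs(w[...,2]-.042)<.005)&(w[...,0]<.66)&(w[...,0]>.4)&(abs(w[...,1]-.05)<.14)
p=w[m][:,:2]; 
print('unit',cv2.minAreaRect((p*1000).astype(np.float32)))
m=(abs(w[...,2]-.028)<.004)&(w[...,1]<-.13)&(w[...,1]>-.26)&(w[...,0]<.6)
print('rack',cv2.minAreaRect((w[m][:,:2]*1000).astype(np.float32)))
m=(abs(w[...,2]-.018)<.005)&(w[...,0]>.62)&(abs(w[...,1]-.05)<.15)
p=w[m]; import sys
print('guides',[(p[p[:,1]>.05][:,:2].min(0),p[p[:,1]>.05][:,:2].max(0)),(p[p[:,1]<.05][:,:2].min(0),p[p[:,1]<.05][:,:2].max(0))])
m=(abs(w[...,2]-.032)<.005)&(w[...,0]>.62)&(abs(w[...,1]-.05)<.15);print('foot',cv2.minAreaRect((w[m][:,:2]*1000).astype(np.float32)))
E
```

```text
t 1.0 tcp [ 0.2634 -0.6215  0.2314] phi 22.96 tilt [ 0.     -0.0001] F [ 0.3 -0.7  0.1] T [ 0.03 -0.    0.03] op 1.0 ff 0.0 q [-1.32  0.29  1.58  0.    1.28 -0.15]
[[-0.001 -0.951 -0.309  0.079]
 [ 1.    -0.001 -0.001  0.001]
 [ 0.    -0.309  0.951 -0.14 ]
 [ 0.     0.     0.     1.   ]] [[311.44955496   0.         283.21110281]
 [  0.         311.44955496 214.17451671]
 [  0.           0.           1.        ]]
row [0.2646, -0.1719, -0.0687] [0.0001, -0.0, 0.4008] |rows 5.2
row [0.4135, -0.3694, -0.1187] [0.0001, -0.0, 0.4008] |rows 9.1
row [0.4993, -0.572, -0.1187] [0.0001, -0.0, 0.4008] |rows 12.3
unit ((540.2877807617188, 59.49113845825195), (159.1739501953125, 193.25064086914062), 83.13846588134766)
rack ((486.027587890625, -178.141357421875), (204.47071838378906, 91.60189056396484), 0.3842458128929138)
guides [(array([0.67287089, 0.05094958]), array([1.01186816, 0.19953748])), (array([ 0.67999759, -0.09954911]), array([1.01172414, 0.04977739]))]
foot ((816.0874633789062, 50.18299865722656), (391.05859375, 296.5105895996094), 0.15962861478328705)
```

>>> {"api": "carry_out", "payload": {
  "deltas": [0.053,-0.034,-0.014,0,0,0.08,0.106,-0.069,-0.028,0,0,0.16,0.159,-0.103,-0.041,0,0,0.24,0.212,-0.138,-0.055,0,0,0.32,0.265,-0.172,-0.069,0,0,0.4]
}}

```text
time: 1.68
eef_pos: [0.4351, -0.3668, 0.2986]
tcp_rot: [1.0, -0.001, 0.0, 0.0]
contact_force: [1.3, -0.4, 0.4]
opening: 1.002
finger_force: 0.0
```

>>> {"api": "carry_out", "payload": {
  "deltas": [0.012,-0.05,-0.01,0,0,0,0.025,-0.1,-0.02,0,0,0,0.037,-0.15,-0.03,0,0,0,0.05,-0.2,-0.04,0,0,0,0.06,-0.25,-0.05,0,0,0]
}}

```text
time: 2.3
eef_pos: [0.4943, -0.1167, 0.3486]
tcp_rot: [1.0, 0.0, 0.0, 0.0]
contact_force: [0.6, -0.4, -0.1]
opening: 0.998
finger_force: 0.0
```

Run:
```python
from h import *
im,d,K,C=shot('wrist','w1.png'); st(); np.savez('w1.npz',im=im,d=d,K=K,C=C)
w=cloud(d,K,C)
print(np.nanpercentile(w[...,2],[2,20,50]))
for q in ['drive_unit','spindle_nose','start_key_top','sample_0','vial_rack']:
    for f in ctrl.find_in('wrist',q)[:6]:
        u=np.array(f['uv']);print(q,round(f['score'],2),u.round(),w[int(u[1]),int(u[0])].round(3))
```

```text
t 2.35 tcp [ 0.4953 -0.1119  0.3505] phi 0.31 tilt [0.0043 0.0034] F [-0.5  2.3  0.5] T [ 0.12  0.   -0.  ] op 0.999 ff 0.0 q [-0.42 -0.16  1.83  0.    1.47  1.14]
[-0.80285024 -0.00592107 -0.00167899]
drive_unit 0.71 [90. 14.] [0.702 0.143 0.009]
drive_unit 0.63 [161. 129.] [0.554 0.046 0.062]
spindle_nose 0.7 [161. 126.] [0.558 0.045 0.063]
start_key_top 0.55 [196. 197.] [0.46  0.01  0.054]
sample_0 0.87 [346. 120.] [ 0.565 -0.2    0.058]
sample_0 0.8 [342. 145.] [ 0.532 -0.197  0.055]
sample_0 0.77 [282. 117.] [ 0.569 -0.114  0.049]
sample_0 0.62 [340. 177.] [ 0.49  -0.197  0.057]
sample_0 0.62 [339. 227.] [ 0.415 -0.2    0.056]
sample_0 0.6 [298. 212.] [ 0.435 -0.137  0.049]
vial_rack 0.63 [335. 160.] [ 0.508 -0.194  0.026]
```

View pics/w1.png

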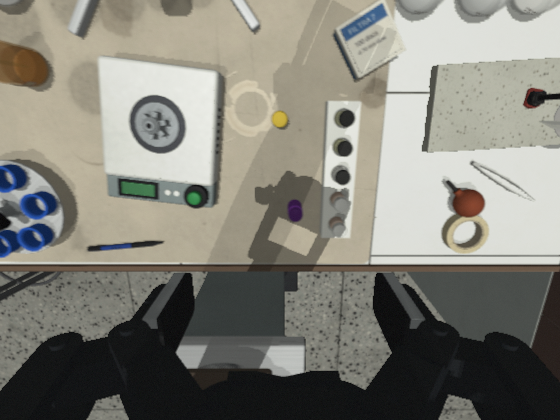

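>>> {"api": "carry_out", "payload": {
  "deltas": [0.011,-0.04,0.01,0,0,0,0.022,-0.08,0.03,0,0,0,0.035,-0.12,0.05,0,0,0,0.05,-0.168,0.07,0,0,0,0.05,-0.168,0.07,0,0,0]
}}

```text
time: 3.22
eef_pos: [0.5432, 0.0507, 0.2748]
tcp_rot: [1.0, 0.001, -0.003, -0.0]
contact_force: [-0.2, -0.8, 0.6]
opening: 1.005
finger_force: 0.0
```

>>> {"api": "carry_out", "payload": {
  "deltas": [0,0,0,0,0,0,0,0,0,0,0,0]
}}

```text
time: 3.48
eef_pos: [0.5443, 0.0479, 0.2787]
tcp_rot: [1.0, -0.001, 0.001, 0.0]
contact_force: [-0.3, -0.7, 0.2]
opening: 0.997
finger_force: 0.0
```

Run:
```python
from h import *
im,d,K,C=shot('wrist','w2.png'); st(); np.savez('w2.npz',im=im,d=d,K=K,C=C)
w=cloud(d,K,C)
m=(abs(w[...,2]-.042)<.006)&(w[...,0]<.67)&(w[...,0]>.4)&(abs(w[...,1]-.05)<.14)
print('unit',cv2.minAreaRect((w[m][:,:2]*1000).astype(np.float32)))
for q in ['spindle_nose','start_key_top']:
    for f in ctrl.find_in('wrist',q)[:3]:
        u=np.array(f['uv']);print(q,round(f['score'],2),u.round(),w[int(u[1]),int(u[0])].round(3))
# rectified world-plane picture at z=.061 around unit, 0.25mm/px
def rect(x0,y0,half,z,n=600):
    g=np.linspace(-half,half,n); X,Y=np.meshgrid(x0-g,y0-g,indexing='ij')
    uv=proj(np.stack([X,Y,np.full_like(X,z)],-1),K,C).astype(np.float32)
    return cv2.remap(im,uv[...,0],uv[...,1],cv2.INTER_CUBIC)[...,::-1]
a=rect(.558,.057,.03,.061,400); b=rect(.72,.05,.14,.018,400)
cv2.imwrite('pics/r2.png',np.hstack([a,b]))
```

```text
t 3.52 tcp [0.5443 0.0481 0.2788] phi -0.09 tilt [ 0.0014 -0.0004] F [-0.8 -0.1 -0.9] T [-0.01  0.05  0.03] op 1.001 ff 0.0 q [-0.1  -0.03  1.84 -0.    1.33  1.47]
unit ((541.2305297851562, 57.62070083618164), (158.5117950439453, 192.719970703125), 83.18294525146484)
spindle_nose 0.78 [276. 169.] [0.565 0.056 0.068]
spindle_nose 0.32 [522.  75.] [ 0.666 -0.227  0.028]
```

View pics/r2.png

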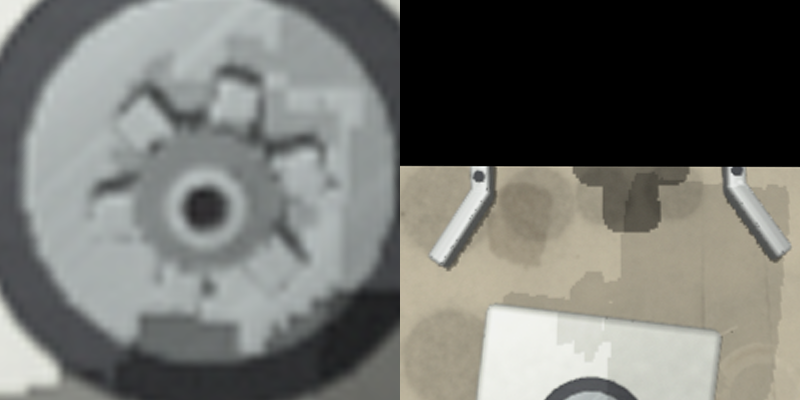

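Left panel: the splines around centre (210,192) give a centre of (0.559,0.0555) and a spindle angle of -16° mod 60. Right panel: the guides give a dock of about (0.688,0.044).

>>> {"api": "carry_out", "payload": {
  "deltas": [-0.015,-0.06,0,0,0,0,-0.03,-0.12,0,0,0,0,-0.045,-0.18,0,0,0,0,-0.06,-0.235,0,0,0,0,-0.06,-0.235,0,0,0,0]
}}

```text
time: 4.25
eef_pos: [0.4826, 0.2873, 0.2784]
tcp_rot: [1.0, 0.003, 0.0, -0.0]
contact_force: [-0.5, -0.1, -0.4]
opening: 0.998
finger_force: 0.0
```

>>> {"api": "carry_out", "payload": {
  "deltas": [0,0,0,0,0,0,0,0,0,0,0,0]
}}

```text
time: 4.5
eef_pos: [0.4844, 0.2832, 0.2781]
tcp_rot: [1.0, -0.001, 0.0, 0.0]
contact_force: [0.5, 0.1, 0.2]
opening: 0.999
finger_force: 0.0
```

```bash
cat >> h.py <<'E'
def rect(im,K,C,x0,y0,half,z,n=400):
    g=np.linspace(-half,half,n); X,Y=np.meshgrid(x0-g,y0-g,indexing='ij')
    uv=proj(np.stack([X,Y,np.full_like(X,z)],-1),K,C).astype(np.float32)
    return cv2.remap(im,uv[...,0],uv[...,1],cv2.INTER_CUBIC)[...,::-1]
E
python3 - <<'E'
from h import *
im,d,K,C=shot('wrist','w3.png'); st()
w=cloud(d,K,C)
for q in ['grip_bar','carousel']:
    for f in ctrl.find_in('wrist',q)[:3]:
        u=np.array(f['uv']);print(q,round(f['score'],2),u.round(),w[int(u[1]),int(u[0])].round(3))
hsv=cv2.cvtColor(im,cv2.COLOR_RGB2HSV)
m=(abs(w[...,2]-.057)<.004)&(hsv[...,0]>100)&(hsv[...,0]<130)&(hsv[...,1]>120)
P=w[m][:,:2]; n,l,s_,c=cv2.connectedComponentsWithStats(m.astype(np.uint8))
cs=[w[l==i][:,:2].mean(0) for i in range(1,n) if s_[i,4]>60]; 
(cx,cy),r=cv2.minEnclosingCircle((P*1000).astype(np.float32)); print('enc',cx,cy,r)
for q in cs: print(q.round(4),np.degrees(np.arctan2(q[1]-cy/1e3,q[0]-cx/1e3)).round(1))
m=(w[...,2]>.077)&(abs(w[...,0]-cx/1e3)<.04)&(abs(w[...,1]-cy/1e3)<.04)
print('bar',cv2.minAreaRect((w[m][:,:2]*1000).astype(np.float32)),np.nanmedian(w[m][:,2]))
cv2.imwrite('pics/r3.png',np.hstack([rect(im,K,C,cx/1e3,cy/1e3,.04,.082),rect(im,K,C,cx/1e3,cy/1e3,.1,.057)]))
E
```

```text
t 4.55 tcp [0.4844 0.2832 0.278 ] phi -0.09 tilt [ 0.0002 -0.0002] F [-0.7 -0.1  0.5] T [ 0.01 -0.    0.01] op 0.999 ff 0.0 q [ 0.35  0.    1.81 -0.    1.33  1.92]
grip_bar 0.57 [276. 218.] [0.439 0.292 0.047]
carousel 0.61 [272. 219.] [0.443 0.297 0.061]
carousel 0.23 [473. 122.] [0.554 0.072 0.057]
enc 433.70867919921875 297.884765625 72.96134185791016
[0.4858 0.2809] -18.1
[0.4748 0.3339] 41.3
[0.4444 0.245 ] -78.5
[0.4229 0.3512] 101.4
[0.3925 0.2623] -139.2
[0.3823 0.3153] 161.3
bar ((447.1192321777344, 307.9003601074219), (78.90452575683594, 13.597384452819824), 39.70465087890625) 0.07963587150963286
```

View pics/r3.png

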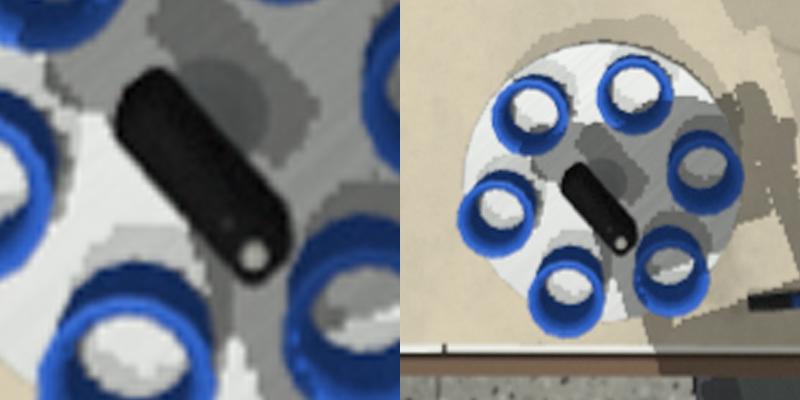

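The white dot at (254,255) points the carousel's +x towards -139°. The carousel centre is (0.4345,0.298).

Run:
```python
from h import *
plan([(.4345,.298,.12,41.4),(.4345,.298,.054,41.4)])
```

```text
row [-0.0499, -0.0146, 0.158] [0.0001, -0.0001, -0.7239] |rows 3.9
row [-0.0499, -0.0146, 0.224] [0.0001, -0.0001, -0.7239] |rows 3.9
```

>>> {"api": "carry_out", "payload": {
  "deltas": [-0.012,-0.004,0.04,0,0,-0.18,-0.025,-0.007,0.08,0,0,-0.36,-0.037,-0.011,0.12,0,0,-0.54,-0.05,-0.015,0.158,0,0,-0.724,-0.05,-0.015,0.158,0,0,-0.724],
  "grip": 30
}}

```text
time: 5.28
eef_pos: [0.431, 0.298, 0.1165]
tcp_rot: [0.935, 0.353, -0.004, 0.0]
contact_force: [0.3, -0.6, 0.2]
opening: 0.302
finger_force: 0.0
```

Run:
```python
from h import *
im,d,K,C=shot('wrist'); st()
cv2.imwrite('pics/w4.png',im[:,:,::-1])
plan([(.4345,.298,.054,41.4)])
```

```text
t 5.33 tcp [0.4333 0.2988 0.1193] phi 41.33 tilt [-0.0021 -0.0011] F [0.7 0.8 0.8] T [ 0.01 -0.01 -0.03] op 0.302 ff 0.0 q [ 0.41  0.08  2.03 -0.    1.03  1.26]
row [0.0005, 0.0014, 0.0653] [-0.0006, 0.0023, -0.0013] |rows 1.0
```

View pics/w4.png

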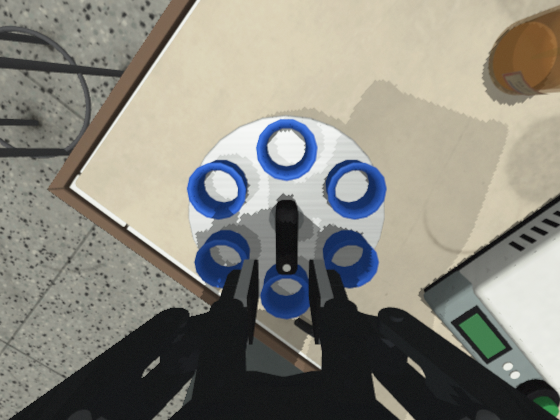

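The bar at (286,235) is centred between the fingers (mid column about 286). Descending.

>>> {"api": "carry_out", "payload": {
  "deltas": [0.001,0,0.035,0,0,0,0.001,0,0.065,0,0,0,0.001,0,0.065,0,0,0]
}}

```text
time: 5.7
eef_pos: [0.435, 0.2997, 0.0551]
tcp_rot: [0.936, 0.353, -0.001, 0.0]
contact_force: [1.1, 0.4, 0.7]
opening: 0.306
finger_force: 0.0
```

>>> {"api": "carry_out", "payload": {
  "deltas": [0,0,0,0,0,0,0,0,0,0,0,0,0,0,0,0,0,0,0,0,0,0,0,0],
  "grip": 0,
  "grip_force": 60
}}

```text
time: 6.2
eef_pos: [0.4363, 0.3007, 0.0572]
tcp_rot: [0.935, 0.354, 0.002, 0.0]
contact_force: [0.5, -1.5, 6.8]
opening: 0.148
finger_force: 61.3
```

Run:
```python
from h import *
st()
plan([(.4345,.298,.13,41.4),(.559,.0555,.15,44.1),(.559,.0555,.125,44.1)])
```

```text
t 6.2 tcp [0.4363 0.3007 0.0572] phi 41.52 tilt [0.0041 0.0012] F [ 0.5 -1.5  6.8] T [-0.25 -0.1  -0.07] op 0.148 ff 61.3 q [ 0.41  0.18  2.05 -0.    0.9   1.26]
row [-0.0029, 0.0009, -0.0728] [0.0018, -0.0039, 0.0022] |rows 1.2
row [-0.0703, 0.2651, -0.0926] [0.0019, -0.0038, -0.045] |rows 4.6
row [-0.0704, 0.265, -0.0676] [0.0019, -0.0038, -0.045] |rows 4.5
```

>>> {"api": "carry_out", "payload": {
  "deltas": [0,0,-0.03,0,0,0,0,0,-0.06,0,0,0,0,0,-0.08,0,0,0,0,0,-0.08,0,0,0]
}}

```text
time: 6.7
eef_pos: [0.4351, 0.3006, 0.1363]
tcp_rot: [0.935, 0.355, 0.002, -0.0]
contact_force: [0.2, 0.4, -2.9]
opening: 0.15
finger_force: 60.1
```

```bash
cat > cups.py <<'E'
from h import *
def cups(z0,save=None):
    """carousel centre from blue rims at height z0+.057, wrist camera; returns in world"""
    im,d,K,C=shot('wrist',save); w=cloud(d,K,C)
    hsv=cv2.cvtColor(im,cv2.COLOR_RGB2HSV)
    m=(abs(w[...,2]-z0-.057)<.004)&(hsv[...,0]>100)&(hsv[...,0]<130)&(hsv[...,1]>120)
    n,l,s,c=cv2.connectedComponentsWithStats(m.astype(np.uint8))
    cs=[w[l==i] for i in range(1,n) if s[i,4]>60]
    out=[]
    for q in cs:
        x,y=q[:,0],q[:,1]; A=np.c_[x,y,np.ones(len(x))]; b=np.linalg.lstsq(A,x*x+y*y,rcond=None)[0]
        cx,cy=b[0]/2,b[1]/2; r=np.sqrt(b[2]+cx*cx+cy*cy); out.append((cx,cy,r,np.median(q[:,2]),len(x)))
    return np.array(out)
def fit(o):
    """centre & yaw mod 60 by least squares over hexagon of 54 mm"""
    from scipy.optimize import least_squares
    P=o[:,:2]
    def f(v):
        a=np.arange(6)*np.pi/3+v[2]; H=np.c_[v[0]+.054*np.cos(a),v[1]+.054*np.sin(a)]
        dd=np.linalg.norm(P[:,None]-H[None],axis=2); return dd.min(1)
    best=min((least_squares(f,[*(P.min(0)+P.max(0))/2,t],loss='soft_l1',f_scale=.003) for t in np.radians(range(-30,30,10))),key=lambda r:r.cost)
    return best.x[:2].round(4),np.degrees(best.x[2])%60,(f(best.x)*1e3).round(1)
E
python3 - <<'E'
from cups import *
st(); z=ctrl.get_state()['eef_pos'][2]
o=cups(z-.056,'w5.png'); print(o.round(4)); print(fit(o))
E
```

```text
t 6.7 tcp [0.4351 0.3006 0.1363] phi 41.53 tilt [0.0028 0.0015] F [ 0.2  0.4 -2.9] T [0.   0.02 0.  ] op 0.15 ff 60.1 q [0.41 0.06 2.02 0.   1.06 1.26]
[[4.732e-01 3.337e-01 1.750e-02 1.339e-01 1.192e+03]
 [4.222e-01 3.507e-01 1.760e-02 1.339e-01 1.180e+03]
 [4.839e-01 2.810e-01 1.750e-02 1.339e-01 1.136e+03]
 [3.825e-01 3.157e-01 1.700e-02 1.339e-01 3.860e+02]
 [4.444e-01 2.460e-01 1.680e-02 1.340e-01 3.820e+02]]
(array([0.4332, 0.2982]), np.float64(41.55900172115632), array([0.5, 0.5, 0.5, 0.7, 0.8]))
```

Run:
```python
from h import *
plan([(.5605,.057,.165,44.1)])
```

```text
row [-0.0667, 0.2658, -0.0302] [-0.0002, -0.0002, -0.0449] |rows 4.4
```

>>> {"api": "carry_out", "payload": {
  "deltas": [-0.013,0.053,-0.02,0,0,-0.01,-0.027,0.106,-0.03,0,0,-0.02,-0.04,0.16,-0.03,0,0,-0.03,-0.053,0.213,-0.03,0,0,-0.045,-0.067,0.266,-0.03,0,0,-0.045]
}}

```text
time: 7.38
eef_pos: [0.5601, 0.0551, 0.1626]
tcp_rot: [0.927, 0.375, -0.002, -0.001]
contact_force: [0.9, 0.4, -2.6]
opening: 0.15
finger_force: 60.1
```

>>> {"api": "carry_out", "payload": {
  "deltas": [0,0,0,0,0,0,0,0,0,0,0,0]
}}

```text
time: 7.62
eef_pos: [0.5594, 0.0569, 0.1629]
tcp_rot: [0.927, 0.375, -0.002, -0.001]
contact_force: [-0.3, 0.4, -3.6]
opening: 0.157
finger_force: 60.3
```

Run:
```python
from cups import *
st(); z=ctrl.get_state()['eef_pos'][2]
o=cups(z-.059); print(fit(o),o[:,3])
plan([(.5605,.057,.135,44.1),(.5605,.057,.105,44.1)])
# where spindle is from top camera: check unit rect
im,d,K,C=shot('top','t2.png'); w=cloud(d,K,C)
```

```text
t 7.62 tcp [0.5594 0.0569 0.1629] phi 44.06 tilt [-0.004   0.0009] F [-0.3  0.4 -3.6] T [ 0.04 -0.05  0.03] op 0.157 ff 60.3 q [-0.08  0.11  1.91  0.    1.12  0.72]
(array([0.5578, 0.0547]), np.float64(44.00656907708772), array([0.9, 0.7, 0.8, 1.2, 1.1])) [0.15964148 0.16005631 0.15966311 0.16060393 0.16024935]
row [0.0006, 0.0012, 0.0283] [-0.0029, 0.0018, 0.0006] |rows 0.5
row [0.0006, 0.0013, 0.0583] [-0.0029, 0.0018, 0.0006] |rows 0.9
```

>>> {"api": "carry_out", "payload": {
  "deltas": [0.001,0,0.01,0,0,0,0.001,0,0.02,0,0,0,0.001,0,0.03,0,0,0,0.001,0,0.038,0,0,0,0.001,0,0.038,0,0,0]
}}

```text
time: 8.35
eef_pos: [0.5607, 0.0573, 0.1258]
tcp_rot: [0.927, 0.375, -0.001, -0.0]
contact_force: [0.2, 0.6, -2.8]
opening: 0.149
finger_force: 60.2
```

>>> {"api": "carry_out", "payload": {
  "deltas": [0,0,0.004,0,0,0,0,0,0.008,0,0,0,0,0,0.008,0,0,0]
}}

```text
time: 8.72
eef_pos: [0.5613, 0.0574, 0.1186]
tcp_rot: [0.927, 0.375, -0.0, -0.0]
contact_force: [0.2, 0.7, -2.9]
opening: 0.152
finger_force: 60.3
```

Run:
```python
from h import *
st()
```

```text
t 8.72 tcp [0.5613 0.0574 0.1186] phi 44.1 tilt [-0.0003  0.0003] F [ 0.2  0.7 -2.9] T [ 0.09 -0.04 -0.01] op 0.152 ff 60.3 q [-0.08  0.17  1.94  0.    1.04  0.72]
```

>>> {"api": "carry_out", "payload": {
  "deltas": [0,0,0.004,0,0,0,0,0,0.008,0,0,0,0,0,0.011,0,0,0,0,0,0.011,0,0,0]
}}

```text
time: 9.22
eef_pos: [0.5614, 0.0576, 0.1074]
tcp_rot: [0.927, 0.375, 0.0, -0.0]
contact_force: [0.7, 2.6, -4.2]
opening: 0.151
finger_force: 60.1
```

>>> {"api": "carry_out", "payload": {
  "deltas": [0,0,0.002,0,0,0,0,0,0.003,0,0,0,0,0,0.003,0,0,0]
}}

```text
time: 9.6
eef_pos: [0.5615, 0.0575, 0.1051]
tcp_rot: [0.927, 0.375, 0.0, -0.0]
contact_force: [1.0, 2.9, -0.9]
opening: 0.151
finger_force: 60.6
```

Run:
```python
from cups import *
st()
o=cups(.045); print(fit(o),o[:,3])
```

```text
t 9.6 tcp [0.5615 0.0575 0.1051] phi 44.09 tilt [0.0002 0.0006] F [ 1.   2.9 -0.9] T [ 0.73  0.01 -0.17] op 0.151 ff 60.6 q [-0.08  0.18  1.95  0.    1.01  0.72]
(array([0.56  , 0.0555]), np.float64(44.02573488080438), array([0.9, 0.8, 0.9, 1.2, 1.3])) [0.10197773 0.10226165 0.10190129 0.10261088 0.1022096 ]
```

Rim height 0.102 means it is home. Releasing and lifting, then viewing towards the rack from above.

>>> {"api": "carry_out", "payload": {
  "deltas": [0,0,0.001,0,0,0,0,0,0.001,0,0,0,0,0,0.001,0,0,0],
  "grip": 32
}}

```text
time: 10.02
eef_pos: [0.5616, 0.0568, 0.1042]
tcp_rot: [0.927, 0.376, 0.0, 0.0]
contact_force: [-0.0, 0.2, -0.0]
opening: 0.323
finger_force: 0.0
```

>>> {"api": "carry_out", "payload": {
  "deltas": [0,0,-0.04,0,0,0,0,0,-0.08,0,0,0,0,0,-0.14,0,0,0,0,0,-0.17,0,0,0,0,0,-0.17,0,0,0]
}}

```text
time: 10.65
eef_pos: [0.5631, 0.0569, 0.2779]
tcp_rot: [0.927, 0.375, 0.003, 0.002]
contact_force: [0.1, 0.2, 0.3]
opening: 0.319
finger_force: 0.0
```

Run:
```python
from cups import *
st()
o=cups(.045,'w6.png'); print(o.round(4),fit(o))
plan([(.5,-.12,.28,44),(.5,-.165,.28,0)])
```

```text
t 10.65 tcp [0.5631 0.0569 0.2779] phi 44.11 tilt [ 0.0075 -0.0011] F [0.1 0.2 0.3] T [0.03 0.01 0.01] op 0.319 ff 0.0 q [-0.08  0.01  1.8  -0.    1.32  0.72]
[[5.976e-01 9.270e-02 1.690e-02 9.960e-02 4.430e+02]
 [5.461e-01 1.075e-01 1.700e-02 9.970e-02 4.420e+02]
 [6.105e-01 4.050e-02 1.700e-02 9.950e-02 4.110e+02]
 [5.073e-01 7.010e-02 1.700e-02 9.970e-02 3.800e+02]
 [5.718e-01 3.100e-03 1.700e-02 9.960e-02 3.540e+02]
 [5.202e-01 1.810e-02 1.710e-02 9.960e-02 3.510e+02]] (array([0.5589, 0.0553]), np.float64(43.910517483129944), array([0.2, 0.3, 0.3, 0.3, 0.2, 0.3]))
row [-0.1676, 0.0841, -0.0051] [0.0021, -0.0013, 0.0018] |rows 3.0
row [-0.199, 0.1164, -0.0051] [0.0015, -0.0021, 0.7698] |rows 4.1
```

Run:
```python
from h import *
plan([(.56,-.185,.26,0)])
```

```text
row [-0.1698, 0.1725, 0.0151] [0.0015, -0.0021, 0.7698] |rows 4.1
```

>>> {"api": "carry_out", "payload": {
  "deltas": [-0.034,0.035,0.003,0,0,0.154,-0.068,0.07,0.006,0,0,0.308,-0.102,0.104,0.009,0,0,0.462,-0.136,0.138,0.012,0,0,0.616,-0.17,0.172,0.015,0,0,0.77],
  "grip": 50
}}

```text
time: 11.32
eef_pos: [0.5577, -0.1856, 0.2557]
tcp_rot: [1.0, -0.003, -0.002, -0.001]
contact_force: [-0.8, -0.6, 0.1]
opening: 0.502
finger_force: 0.0
```

>>> {"api": "carry_out", "payload": {
  "deltas": [0,0,0,0,0,0,0,0,0,0,0,0,0,0,0,0,0,0]
}}

```text
time: 11.7
eef_pos: [0.5589, -0.1832, 0.2581]
tcp_rot: [1.0, 0.001, -0.001, -0.0]
contact_force: [-1.0, 0.0, 0.2]
opening: 0.501
finger_force: 0.0
```

```bash
cat > vials.py <<'E'
from h import *
def vials(save=None):
    im,d,K,C=shot('wrist',save); w=cloud(d,K,C)
    m=(w[...,2]>.053)&(w[...,2]<.064)&(w[...,1]<-.155)&(w[...,1]>-.28)&(w[...,0]<.66)
    m=cv2.morphologyEx(m.astype(np.uint8),cv2.MORPH_OPEN,np.ones((3,3),np.uint8))
    n,l,s,c=cv2.connectedComponentsWithStats(m)
    r=[]
    for i in range(1,n):
        if s[i,4]<40: continue
        q=w[l==i]; (x,y),rad=cv2.minEnclosingCircle((q[:,:2]*1000).astype(np.float32))
        r.append((x/1e3,y/1e3,rad,np.median(q[:,2]),s[i,4],*np.median(im[l==i],0)))
    r=np.array(r); m=(abs(w[...,2]-.028)<.004)&(abs(w[...,1]+.2)<.05)&(w[...,0]<.62)
    return r[r[:,0].argsort()],cv2.minAreaRect((w[m][:,:2]*1000).astype(np.float32)),(im,K,C)
E
python3 - <<'E'
from vials import *
st(); v,rk,_=vials('w7.png'); print(v.round(4)); print(rk)
x,y=v[-1,:2]; print(np.polyfit(v[:,0],v[:,1],1))
E
```

```text
t 11.7 tcp [ 0.5589 -0.1832  0.2581] phi 0.1 tilt [-0.0012  0.0009] F [-1.   0.   0.2] T [0.02 0.05 0.01] op 0.501 ff 0.0 q [-0.49  0.08  1.77  0.    1.3   1.08]
[[ 4.07700e-01 -2.02200e-01  1.05241e+01  5.62000e-02  1.96000e+02
   1.33000e+02  1.35000e+02  1.29000e+02]
 [ 4.47300e-01 -2.02500e-01  1.07528e+01  5.62000e-02  2.07000e+02
   2.17000e+02  2.18000e+02  2.10000e+02]
 [ 4.87500e-01 -2.02900e-01  1.06668e+01  5.61000e-02  2.30000e+02
   2.80000e+01  2.80000e+01  2.70000e+01]
 [ 5.27200e-01 -2.03300e-01  1.06180e+01  5.61000e-02  2.47000e+02
   2.30000e+01  2.30000e+01  2.20000e+01]
 [ 5.67400e-01 -2.03700e-01  1.06282e+01  5.61000e-02  2.69000e+02
   4.10000e+01  4.20000e+01  4.00000e+01]]
((501.8515625, -203.1831512451172), (46.1031379699707, 235.7200927734375), 89.47991180419922)
[-0.00926801 -0.19841736]
```

View pics/w7.png

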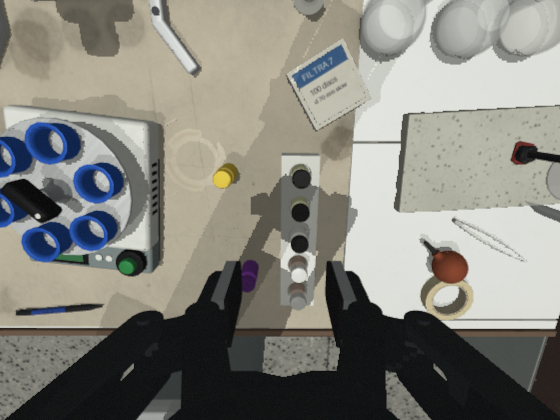

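All five vials are at column ~300, rows 176–297 (3 black caps, 2 white). Yellow (226,176) and purple (249,276) stand outside the rack.

>>> {"api": "carry_out", "payload": {
  "deltas": [0.004,0.01,0.06,0,0,0,0.0085,0.0205,0.12,0,0,0,0.0085,0.0205,0.16,0,0,0,0.0085,0.0205,0.19,0,0,0,0.0085,0.0205,0.224,0,0,0]
}}

```text
time: 12.38
eef_pos: [0.5681, -0.2041, 0.0343]
tcp_rot: [1.0, 0.001, 0.0, 0.0]
contact_force: [-0.2, 0.7, -0.5]
opening: 0.5
finger_force: 0.0
```

>>> {"api": "carry_out", "payload": {
  "deltas": [0,0,0,0,0,0,0,0,0,0,0,0,0,0,0,0,0,0,0,0,0,0,0,0],
  "grip": 10,
  "grip_force": 25
}}

```text
time: 12.88
eef_pos: [0.5681, -0.205, 0.0364]
tcp_rot: [1.0, -0.0, 0.001, 0.0]
contact_force: [-1.5, 1.9, 1.6]
opening: 0.259
finger_force: 25.9
```

>>> {"api": "carry_out", "payload": {
  "deltas": [0,0,-0.05,0,0,0,0,0,-0.1,0,0,0,0,0,-0.15,0,0,0,0,0,-0.15,0,0,0]
}}

```text
time: 13.38
eef_pos: [0.5713, -0.2072, 0.1928]
tcp_rot: [1.0, -0.0, 0.007, 0.004]
contact_force: [1.0, 1.1, 1.1]
opening: 0.261
finger_force: 25.7
```

Run:
```python
from h import *
st(); plan([(.5978,.0930,.185,44)])
```

```text
t 13.38 tcp [ 0.5713 -0.2072  0.1928] phi -0.01 tilt [ 0.0132 -0.0076] F [1.  1.1 1.1] T [-0.04 -0.01 -0.05] op 0.261 ff 25.7 q [-0.51  0.17  1.79 -0.    1.17  1.06]
row [0.0264, -0.3002, 0.0059] [0.0122, -0.0096, -0.7681] |rows 4.8
```

>>> {"api": "carry_out", "payload": {
  "deltas": [0.006,-0.059,0,0,0,-0.154,0.012,-0.119,0,0,0,-0.308,0.018,-0.178,0,0,0,-0.462,0.024,-0.237,0,0,0,-0.616,0.0304,-0.297,0,0,0,-0.768]
}}

```text
time: 14.0
eef_pos: [0.5981, 0.0937, 0.1847]
tcp_rot: [0.926, 0.377, 0.0, 0.0]
contact_force: [0.6, -0.1, -0.6]
opening: 0.263
finger_force: 25.8
```

>>> {"api": "carry_out", "payload": {
  "deltas": [0,0,0,0,0,0,0,0,0,0,0,0,0,0,0,0,0,0]
}}

```text
time: 14.38
eef_pos: [0.5981, 0.0905, 0.1848]
tcp_rot: [0.928, 0.373, -0.0, 0.0]
contact_force: [0.4, 0.5, 0.5]
opening: 0.258
finger_force: 25.8
```

Run:
```python
from cups import *
st(); o=cups(.045,'w8.png'); print(o.round(4),fit(o)); plan([(.5978,.0930,.108,44)])
```

```text
t 14.38 tcp [0.5981 0.0905 0.1848] phi 43.86 tilt [-0.     -0.0003] F [0.4 0.5 0.5] T [-0.01  0.01  0.03] op 0.258 ff 25.8 q [-0.02  0.18  1.8  -0.    1.17  0.79]
[[5.980e-01 9.300e-02 1.700e-02 9.950e-02 6.330e+02]
 [5.464e-01 1.077e-01 1.710e-02 9.960e-02 7.070e+02]
 [6.110e-01 4.070e-02 1.700e-02 9.950e-02 6.400e+02]
 [5.074e-01 7.520e-02 1.320e-02 9.970e-02 1.640e+02]
 [5.789e-01 2.600e-03 1.150e-02 9.970e-02 1.260e+02]
 [5.205e-01 1.830e-02 1.720e-02 9.960e-02 4.470e+02]] (array([0.5599, 0.0561]), np.float64(43.96598108783317), array([0.9, 0.9, 0.9, 4.2, 6.1, 0.6]))
row [0.0016, -0.0021, 0.0768] [0.0001, 0.0001, -0.0027] |rows 1.2
```

View pics/w8.png

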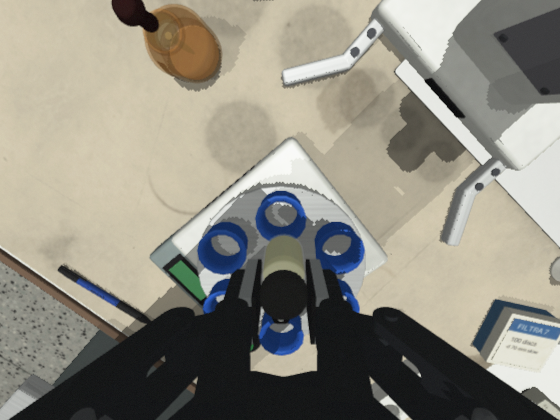

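The vial is held upright at (285,275), over the cup at (280,215) along the tilted view. Descending.

>>> {"api": "carry_out", "payload": {
  "deltas": [0.0016,-0.002,0.02,0,0,0,0.0016,-0.002,0.045,0,0,0,0.0016,-0.002,0.055,0,0,0,0.0016,-0.002,0.066,0,0,0,0.0016,-0.002,0.074,0,0,0]
}}

```text
time: 15.05
eef_pos: [0.5978, 0.0943, 0.1106]
tcp_rot: [0.927, 0.374, -0.0, 0.0]
contact_force: [0.3, -0.7, 0.6]
opening: 0.258
finger_force: 25.8
```

Run:
```python
from h import *
st(); plan([(.5978,.0930,.108,44),(.5978,.0930,.185,44),(.56,-.185,.26,0)])
```

```text
t 15.05 tcp [0.5978 0.0943 0.1106] phi 43.98 tilt [-0.0002 -0.0003] F [ 0.3 -0.7  0.6] T [-0.12  0.1  -0.02] op 0.258 ff 25.8 q [-0.01  0.26  1.84 -0.    1.04  0.79]
row [-0.0009, 0.0009, 0.0026] [0.0001, 0.0003, -0.0003] |rows 0.0
row [-0.0009, 0.0009, -0.0744] [0.0001, 0.0003, -0.0003] |rows 1.2
row [-0.2212, 0.1747, -0.1494] [0.0002, 0.0003, 0.7676] |rows 5.1
```

>>> {"api": "carry_out", "payload": {
  "deltas": [-0.001,0.001,0.0026,0,0,0,-0.001,0.001,0.0026,0,0,0,-0.001,0.001,0.0026,0,0,0],
  "grip": 45
}}

```text
time: 15.42
eef_pos: [0.5982, 0.0932, 0.1091]
tcp_rot: [0.927, 0.375, 0.001, 0.0]
contact_force: [-0.2, -0.4, -1.3]
opening: 0.449
finger_force: 0.0
```

>>> {"api": "carry_out", "payload": {
  "deltas": [0,0,-0.03,0,0,0,0,0,-0.08,0,0,0,0,0,-0.08,0,0,0]
}}

```text
time: 15.8
eef_pos: [0.6012, 0.0932, 0.1949]
tcp_rot: [0.927, 0.375, 0.005, 0.002]
contact_force: [1.4, 0.4, 0.3]
opening: 0.45
finger_force: 0.0
```

>>> {"api": "carry_out", "payload": {
  "deltas": [-0.044,0.035,-0.014,0,0,0.154,-0.088,0.069,-0.028,0,0,0.307,-0.132,0.104,-0.042,0,0,0.461,-0.176,0.139,-0.056,0,0,0.614,-0.22,0.174,-0.072,0,0,0.768]
}}

```text
time: 16.42
eef_pos: [0.5596, -0.1864, 0.2601]
tcp_rot: [1.0, -0.003, -0.0, -0.0]
contact_force: [-0.0, -0.2, 0.2]
opening: 0.445
finger_force: 0.0
```

>>> {"api": "carry_out", "payload": {
  "deltas": [0,0,0,0,0,0,0,0,0,0,0,0,0,0,0,0,0,0]
}}

```text
time: 16.8
eef_pos: [0.5601, -0.1834, 0.2593]
tcp_rot: [1.0, 0.001, -0.001, -0.001]
contact_force: [-0.5, -0.9, 0.2]
opening: 0.449
finger_force: 0.0
```

Run:
```python
from vials import *
st(); v,rk,(im,K,C)=vials('w9.png'); print(v[:,:5].round(4)); plan([(v[-1,0],v[-1,1],.034,0)])
```

```text
t 16.8 tcp [ 0.5601 -0.1834  0.2593] phi 0.11 tilt [-0.0014  0.0011] F [-0.5 -0.9  0.2] T [ 0.04 -0.01 -0.06] op 0.449 ff 0.0 q [-0.49  0.08  1.76  0.    1.3   1.08]
[[ 4.07400e-01 -2.01800e-01  1.06172e+01  5.63000e-02  1.93000e+02]
 [ 4.47200e-01 -2.02200e-01  1.06395e+01  5.62000e-02  2.05000e+02]
 [ 4.86800e-01 -2.02800e-01  1.07744e+01  5.61000e-02  2.27000e+02]
 [ 5.27100e-01 -2.03000e-01  1.04802e+01  5.63000e-02  2.39000e+02]]
row [-0.0329, 0.0198, 0.2255] [-0.0009, 0.0013, 0.0021] |rows 3.7
```

>>> {"api": "carry_out", "payload": {
  "deltas": [-0.016,0.01,0.06,0,0,0,-0.033,0.019,0.12,0,0,0,-0.033,0.019,0.16,0,0,0,-0.033,0.019,0.19,0,0,0,-0.033,0.019,0.2255,0,0,0]
}}

```text
time: 17.48
eef_pos: [0.5277, -0.2027, 0.0339]
tcp_rot: [1.0, 0.001, 0.0, 0.0]
contact_force: [-0.1, 0.9, 0.8]
opening: 0.449
finger_force: 0.0
```

>>> {"api": "carry_out", "payload": {
  "deltas": [0,0,0,0,0,0,0,0,0,0,0,0,0,0,0,0,0,0,0,0,0,0,0,0],
  "grip": 10
}}

```text
time: 17.98
eef_pos: [0.5278, -0.2038, 0.0361]
tcp_rot: [1.0, -0.0, 0.001, 0.0]
contact_force: [-2.2, 1.6, 1.1]
opening: 0.261
finger_force: 27.0
```

>>> {"api": "carry_out", "payload": {
  "deltas": [0,0,-0.05,0,0,0,0,0,-0.1,0,0,0,0,0,-0.15,0,0,0,0,0,-0.15,0,0,0]
}}

```text
time: 18.48
eef_pos: [0.5312, -0.2062, 0.1926]
tcp_rot: [1.0, -0.0, 0.007, 0.004]
contact_force: [0.1, 0.5, 0.2]
opening: 0.259
finger_force: 27.0
```

>>> {"api": "carry_out", "payload": {
  "deltas": [-0.002,-0.045,0,0,0,-0.154,-0.003,-0.09,0,0,0,-0.308,-0.004,-0.135,0,0,0,-0.462,-0.006,-0.18,0,0,0,-0.616,-0.007,-0.221,0,0,0,-0.768]
}}

```text
time: 19.1
eef_pos: [0.5202, 0.0186, 0.1845]
tcp_rot: [0.926, 0.377, 0.0, 0.0]
contact_force: [0.1, 0.6, -0.0]
opening: 0.256
finger_force: 27.0
```

>>> {"api": "carry_out", "payload": {
  "deltas": [0,0,0,0,0,0,0,0,0,0,0,0,0,0,0,0,0,0]
}}

```text
time: 19.48
eef_pos: [0.5205, 0.0161, 0.1848]
tcp_rot: [0.928, 0.374, 0.0, 0.0]
contact_force: [0.1, -0.3, -0.3]
opening: 0.261
finger_force: 27.0
```

Run:
```python
from cups import *
st(); o=cups(.045,'w10.png'); print(o.round(4)); plan([(.5202,.0180,.108,44)])
```

```text
t 19.48 tcp [0.5205 0.0161 0.1848] phi 43.87 tilt [ 0.0002 -0.0003] F [ 0.1 -0.3 -0.3] T [-0.04  0.02 -0.02] op 0.261 ff 27.0 q [-0.16 -0.01  2.   -0.    1.16  0.64]
[[5.978e-01 9.270e-02 1.730e-02 9.950e-02 1.027e+03]
 [6.106e-01 4.020e-02 1.710e-02 9.950e-02 1.044e+03]
 [5.460e-01 1.073e-01 1.710e-02 9.960e-02 1.090e+03]
 [5.072e-01 7.000e-02 1.710e-02 9.960e-02 8.830e+02]
 [5.718e-01 3.000e-03 1.710e-02 9.960e-02 8.490e+02]
 [5.203e-01 1.790e-02 1.710e-02 9.960e-02 6.130e+02]]
row [0.0011, -0.0016, 0.0768] [0.0002, 0.0, -0.0023] |rows 1.2
```

>>> {"api": "carry_out", "payload": {
  "deltas": [0.0006,-0.001,0.02,0,0,0,0.0006,-0.001,0.045,0,0,0,0.0006,-0.001,0.055,0,0,0,0.0006,-0.001,0.066,0,0,0,0.0006,-0.001,0.076,0,0,0]
}}

```text
time: 20.15
eef_pos: [0.521, 0.0172, 0.11]
tcp_rot: [0.927, 0.374, 0.0, 0.001]
contact_force: [-0.6, -1.6, 2.1]
opening: 0.258
finger_force: 27.1
```

>>> {"api": "carry_out", "payload": {
  "deltas": [0,0,0.001,0,0,0,0,0,0.001,0,0,0,0,0,0.001,0,0,0],
  "grip": 45
}}

```text
time: 20.52
eef_pos: [0.5204, 0.0184, 0.1082]
tcp_rot: [0.927, 0.375, 0.0, 0.0]
contact_force: [-0.7, 0.4, -0.2]
opening: 0.447
finger_force: 0.0
```

>>> {"api": "carry_out", "payload": {
  "deltas": [0,0,-0.03,0,0,0,0,0,-0.08,0,0,0,0,0,-0.08,0,0,0]
}}

```text
time: 20.9
eef_pos: [0.5234, 0.018, 0.1934]
tcp_rot: [0.927, 0.375, 0.005, 0.003]
contact_force: [0.1, 0.5, 0.5]
opening: 0.449
finger_force: 0.0
```

>>> {"api": "carry_out", "payload": {
  "deltas": [-0.022,0.035,-0.014,0,0,0.154,-0.045,0.069,-0.028,0,0,0.307,-0.067,0.104,-0.042,0,0,0.461,-0.09,0.139,-0.056,0,0,0.614,-0.113,0.174,-0.072,0,0,0.768]
}}

```text
time: 21.52
eef_pos: [0.5595, -0.1864, 0.2592]
tcp_rot: [1.0, -0.003, -0.001, -0.0]
contact_force: [0.2, 0.0, 0.0]
opening: 0.453
finger_force: 0.0
```

>>> {"api": "carry_out", "payload": {
  "deltas": [0,0,0,0,0,0,0,0,0,0,0,0,0,0,0,0,0,0]
}}

```text
time: 21.9
eef_pos: [0.5592, -0.184, 0.2587]
tcp_rot: [1.0, 0.001, -0.001, -0.001]
contact_force: [0.1, -0.5, -0.3]
opening: 0.451
finger_force: 0.0
```

Run:
```python
from vials import *
st(); v,rk,(im,K,C)=vials('w11.png'); print(v[:,:5].round(4)); plan([(v[-1,0],v[-1,1],.034,0)])
```

```text
t 21.9 tcp [ 0.5592 -0.184   0.2587] phi 0.1 tilt [-0.0017  0.0012] F [ 0.1 -0.5 -0.3] T [-0.02  0.01  0.06] op 0.451 ff 0.0 q [-0.49  0.08  1.77  0.    1.3   1.08]
[[ 4.08300e-01 -2.01800e-01  1.06833e+01  5.62000e-02  1.93000e+02]
 [ 4.48600e-01 -2.02300e-01  1.05846e+01  5.61000e-02  2.13000e+02]
 [ 4.88500e-01 -2.02500e-01  1.06781e+01  5.62000e-02  2.32000e+02]]
row [-0.0705, 0.0185, 0.225] [-0.0009, 0.0013, 0.0018] |rows 3.8
```

>>> {"api": "carry_out", "payload": {
  "deltas": [-0.035,0.009,0.05,0,0,0,-0.071,0.018,0.1,0,0,0,-0.071,0.018,0.15,0,0,0,-0.071,0.018,0.19,0,0,0,-0.071,0.018,0.2255,0,0,0]
}}

```text
time: 22.58
eef_pos: [0.488, -0.2021, 0.0327]
tcp_rot: [1.0, 0.001, -0.0, -0.0]
contact_force: [-0.1, -0.3, 0.5]
opening: 0.449
finger_force: 0.0
```

>>> {"api": "carry_out", "payload": {
  "deltas": [0,0,0,0,0,0,0,0,0,0,0,0,0,0,0,0,0,0,0,0,0,0,0,0],
  "grip": 10
}}

```text
time: 23.08
eef_pos: [0.4891, -0.2034, 0.0357]
tcp_rot: [1.0, -0.0, 0.001, 0.0]
contact_force: [-2.4, 1.3, 2.2]
opening: 0.256
finger_force: 26.9
```

>>> {"api": "carry_out", "payload": {
  "deltas": [0,0,-0.05,0,0,0,0,0,-0.1,0,0,0,0,0,-0.15,0,0,0,0,0,-0.15,0,0,0]
}}

```text
time: 23.58
eef_pos: [0.4924, -0.2058, 0.1917]
tcp_rot: [1.0, -0.0, 0.006, 0.004]
contact_force: [-0.2, -0.5, -1.4]
opening: 0.257
finger_force: 26.7
```

>>> {"api": "carry_out", "payload": {
  "deltas": [0.004,-0.055,0,0,0,0.056,0.008,-0.11,0,0,0,0.112,0.012,-0.165,0,0,0,0.168,0.016,-0.22,0,0,0,0.224,0.019,-0.273,0,0,0,0.279]
}}

```text
time: 24.2
eef_pos: [0.5078, 0.0713, 0.1841]
tcp_rot: [0.99, -0.14, 0.001, -0.0]
contact_force: [0.6, 0.3, -0.0]
opening: 0.259
finger_force: 26.7
```

>>> {"api": "carry_out", "payload": {
  "deltas": [0,0,0,0,0,0,0,0,0,0,0,0,0,0,0,0,0,0]
}}

```text
time: 24.58
eef_pos: [0.5078, 0.0685, 0.1842]
tcp_rot: [0.99, -0.14, 0.0, 0.0]
contact_force: [0.1, 0.4, -0.4]
opening: 0.257
finger_force: 26.7
```

Run:
```python
from cups import *
st(); o=cups(.045,'w12.png'); print(o.round(4)); plan([(.5071,.0704,.108,-16)])
```

```text
t 24.57 tcp [0.5078 0.0685 0.1842] phi -16.09 tilt [ 0.     -0.0002] F [ 0.1  0.4 -0.4] T [0.03 0.01 0.03] op 0.257 ff 26.7 q [-0.06 -0.03  2.02 -0.    1.16  1.79]
[[6.092e-01 3.970e-02 1.710e-02 9.940e-02 1.164e+03]
 [5.970e-01 9.240e-02 1.740e-02 9.960e-02 8.790e+02]
 [5.699e-01 3.000e-03 1.710e-02 9.950e-02 1.031e+03]
 [5.456e-01 1.077e-01 1.710e-02 9.950e-02 8.510e+02]
 [5.184e-01 1.850e-02 1.720e-02 9.960e-02 6.460e+02]
 [5.064e-01 7.100e-02 1.710e-02 9.960e-02 5.830e+02]]
row [-0.0013, -0.0017, 0.0762] [0.0002, -0.0001, -0.0019] |rows 1.2
```

>>> {"api": "carry_out", "payload": {
  "deltas": [-0.001,-0.001,0.02,0,0,0,-0.001,-0.001,0.045,0,0,0,-0.001,-0.001,0.055,0,0,0,-0.001,-0.001,0.066,0,0,0,-0.001,-0.001,0.076,0,0,0]
}}

```text
time: 25.25
eef_pos: [0.5101, 0.0703, 0.1162]
tcp_rot: [0.99, -0.139, 0.002, 0.0]
contact_force: [-11.6, -0.7, 41.0]
opening: 0.26
finger_force: 34.0
```

>>> {"api": "carry_out", "payload": {
  "deltas": [0,0,0.001,0,0,0,0,0,0.001,0,0,0,0,0,0.001,0,0,0],
  "grip": 45
}}

```text
time: 25.62
eef_pos: [0.5068, 0.0707, 0.107]
tcp_rot: [0.99, -0.139, -0.0, 0.0]
contact_force: [0.4, 0.4, 0.6]
opening: 0.453
finger_force: 0.0
```

>>> {"api": "carry_out", "payload": {
  "deltas": [0,0,-0.03,0,0,0,0,0,-0.08,0,0,0,0,0,-0.08,0,0,0]
}}

```text
time: 26.0
eef_pos: [0.5099, 0.0707, 0.192]
tcp_rot: [0.99, -0.139, 0.005, -0.0]
contact_force: [-0.9, 0.4, -0.8]
opening: 0.449
finger_force: 0.0
```

>>> {"api": "carry_out", "payload": {
  "deltas": [0.024,0.046,-0.014,0,0,-0.056,0.048,0.092,-0.028,0,0,-0.112,0.073,0.138,-0.042,0,0,-0.168,0.097,0.185,-0.056,0,0,-0.224,0.121,0.231,-0.072,0,0,-0.279]
}}

```text
time: 26.62
eef_pos: [0.5592, -0.186, 0.258]
tcp_rot: [1.0, 0.001, -0.001, -0.001]
contact_force: [0.7, -0.3, 0.2]
opening: 0.45
finger_force: 0.0
```

>>> {"api": "carry_out", "payload": {
  "deltas": [0,0,0,0,0,0,0,0,0,0,0,0,0,0,0,0,0,0]
}}

```text
time: 27.0
eef_pos: [0.5591, -0.183, 0.258]
tcp_rot: [1.0, 0.001, -0.001, -0.001]
contact_force: [-0.5, 0.2, -0.1]
opening: 0.447
finger_force: 0.0
```

Run:
```python
from vials import *
st(); v,rk,(im,K,C)=vials('w13.png'); print(v[:,:5].round(4)); plan([(v[-1,0],v[-1,1],.034,0)])
```

```text
t 27.0 tcp [ 0.5591 -0.183   0.258 ] phi 0.06 tilt [-0.0021  0.0014] F [-0.5  0.2 -0.1] T [-0.01  0.05 -0.04] op 0.447 ff 0.0 q [-0.49  0.08  1.77  0.    1.3   1.08]
[[ 4.09800e-01 -2.01900e-01  1.04749e+01  5.62000e-02  1.92000e+02]
 [ 4.49600e-01 -2.02200e-01  1.06217e+01  5.60000e-02  2.11000e+02]]
row [-0.1093, 0.0193, 0.2245] [-0.001, 0.0016, 0.0014] |rows 4.0
```

41 N on that descent: the vial caught on the rim. I'll check how it stands.

Run:
```python
from h import *
im,d,K,C=shot('top','t3.png'); w=cloud(d,K,C)
m=(w[...,2]>.108)&(np.hypot(w[...,0]-.559,w[...,1]-.0555)<.12)
n,l,s,c=cv2.connectedComponentsWithStats(m.astype(np.uint8))
for i in range(1,n):
    if s[i,4]>5: q=w[l==i]; print(q.mean(0).round(3),q[:,2].max().round(3),s[i,4])
m=(abs(w[...,2]-.035)<.012)&(w[...,0]<.67)&(w[...,0]>.4)&(abs(w[...,1]-.05)<.14)
print(cv2.minAreaRect((w[m][:,:2]*1000).astype(np.float32)))
a=im[150:280,230:340,::-1]; b=cv2.imread('pics/w13.png')[80:300,0:240]
cv2.imwrite('pics/c3.png',np.hstack([cv2.resize(a,(372,440),interpolation=cv2.INTER_CUBIC),cv2.resize(b,(428,440))[:, :428]]))
```

```text
[0.594 0.095 0.127] 0.135 66
[0.556 0.057 0.125] 0.132 104
[0.517 0.02  0.127] 0.134 69
[0.507 0.072 0.127] 0.134 66
((539.9140625, 59.2956428527832), (160.63973999023438, 195.1836700439453), 82.944580078125)
```

View pics/c3.png

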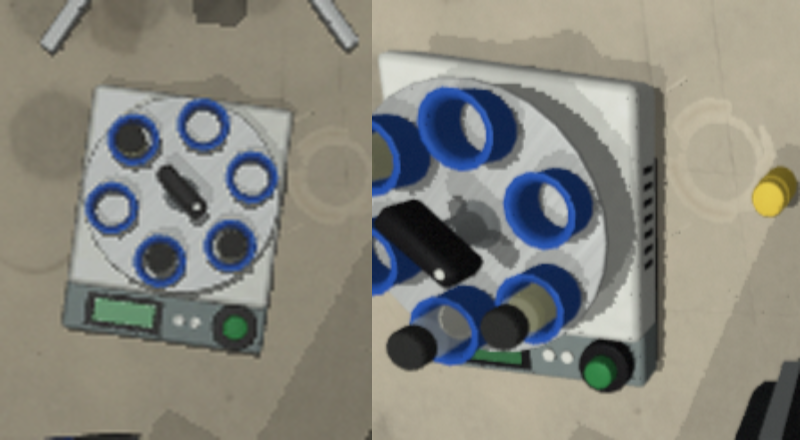

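All three placed vials stand equally deep (tops 0.127), at (132,138), (160,258) and (232,243) in the left view, and the carousel has not shifted. I'll take the next descents more slowly.

>>> {"api": "carry_out", "payload": {
  "deltas": [-0.055,0.01,0.04,0,0,0,-0.11,0.019,0.08,0,0,0,-0.11,0.019,0.13,0,0,0,-0.11,0.019,0.18,0,0,0,-0.11,0.019,0.2245,0,0,0]
}}

```text
time: 27.72
eef_pos: [0.4492, -0.2025, 0.0334]
tcp_rot: [1.0, 0.0, 0.0, -0.0]
contact_force: [-0.2, -0.1, -0.7]
opening: 0.45
finger_force: 0.0
```

>>> {"api": "carry_out", "payload": {
  "deltas": [0,0,0,0,0,0,0,0,0,0,0,0,0,0,0,0,0,0,0,0,0,0,0,0],
  "grip": 10
}}

```text
time: 28.22
eef_pos: [0.4506, -0.2039, 0.0366]
tcp_rot: [1.0, 0.0, 0.001, 0.001]
contact_force: [-1.4, 1.8, 1.2]
opening: 0.259
finger_force: 26.6
```

>>> {"api": "carry_out", "payload": {
  "deltas": [0,0,-0.03,0,0,0,0,0,-0.07,0,0,0,0,0,-0.11,0,0,0,0,0,-0.15,0,0,0,0,0,-0.15,0,0,0]
}}

```text
time: 28.85
eef_pos: [0.4527, -0.2056, 0.1908]
tcp_rot: [1.0, -0.0, 0.005, 0.004]
contact_force: [0.3, 0.8, -0.5]
opening: 0.257
finger_force: 26.5
```

>>> {"api": "carry_out", "payload": {
  "deltas": [0.032,-0.049,0,0,0,0.056,0.064,-0.097,0,0,0,0.112,0.096,-0.146,0,0,0,0.168,0.128,-0.195,0,0,0,0.224,0.16,-0.243,0,0,0,0.279]
}}

```text
time: 29.48
eef_pos: [0.6107, 0.0412, 0.1845]
tcp_rot: [0.99, -0.14, 0.0, 0.0]
contact_force: [0.5, -0.8, 0.5]
opening: 0.256
finger_force: 26.5
```

>>> {"api": "carry_out", "payload": {
  "deltas": [0,0,0.015,0,0,0,0,0,0.03,0,0,0,0,0,0.045,0,0,0,0,0,0.045,0,0,0,0,0,0.045,0,0,0]
}}

```text
time: 30.1
eef_pos: [0.6098, 0.0386, 0.1402]
tcp_rot: [0.99, -0.14, 0.0, -0.0]
contact_force: [0.5, 0.7, -0.1]
opening: 0.26
finger_force: 26.5
```

Run:
```python
from cups import *
st(); o=cups(.045,'w14.png'); print(o.round(4),fit(o)); plan([(.6103,.0403,.108,-16)])
```

```text
t 30.1 tcp [0.6098 0.0386 0.1402] phi -16.07 tilt [ 0.0006 -0.0001] F [ 0.5  0.7 -0.1] T [-0.   -0.    0.01] op 0.26 ff 26.5 q [-0.1   0.24  1.81  0.    1.09  1.75]
[[6.106e-01 3.980e-02 1.700e-02 9.960e-02 7.510e+02]
 [5.984e-01 9.210e-02 1.700e-02 9.970e-02 4.810e+02]
 [5.714e-01 3.000e-03 1.710e-02 9.960e-02 6.290e+02]
 [5.095e-01 7.020e-02 1.580e-02 9.970e-02 2.440e+02]] (array([0.5595, 0.0552]), np.float64(43.15202233492087), array([0.6, 0.5, 0.5, 1.8]))
row [-0.0003, -0.0015, 0.0326] [-0.0003, -0.0013, -0.0009] |rows 0.5
```

>>> {"api": "carry_out", "payload": {
  "deltas": [0.0003,-0.0011,0.006,0,0,0,0.0003,-0.0011,0.012,0,0,0,0.0003,-0.0011,0.018,0,0,0,0.0003,-0.0011,0.018,0,0,0]
}}

```text
time: 30.65
eef_pos: [0.6104, 0.0404, 0.1217]
tcp_rot: [0.99, -0.139, -0.0, -0.0]
contact_force: [-0.9, 0.1, 1.2]
opening: 0.259
finger_force: 26.7
```

>>> {"api": "carry_out", "payload": {
  "deltas": [0,0,0.005,0,0,0,0,0,0.01,0,0,0,0,0,0.013,0,0,0,0,0,0.013,0,0,0]
}}

```text
time: 31.15
eef_pos: [0.609, 0.0407, 0.1074]
tcp_rot: [0.99, -0.139, -0.002, -0.0]
contact_force: [-0.8, 0.3, -0.2]
opening: 0.263
finger_force: 26.5
```

>>> {"api": "carry_out", "payload": {
  "deltas": [0,0,0,0,0,0,0,0,0,0,0,0,0,0,0,0,0,0],
  "grip": 45
}}

```text
time: 31.52
eef_pos: [0.6106, 0.0403, 0.1092]
tcp_rot: [0.99, -0.139, 0.0, 0.0]
contact_force: [-1.1, -0.3, 1.1]
opening: 0.449
finger_force: 0.0
```

>>> {"api": "carry_out", "payload": {
  "deltas": [0,0,-0.03,0,0,0,0,0,-0.08,0,0,0,0,0,-0.08,0,0,0]
}}

```text
time: 31.9
eef_pos: [0.6137, 0.0401, 0.1951]
tcp_rot: [0.99, -0.139, 0.006, -0.0]
contact_force: [0.7, -0.4, 0.4]
opening: 0.449
finger_force: 0.0
```

>>> {"api": "carry_out", "payload": {
  "deltas": [0.003,0.046,-0.014,0,0,-0.056,0.006,0.092,-0.028,0,0,-0.112,0.009,0.138,-0.042,0,0,-0.168,0.011,0.185,-0.056,0,0,-0.224,0.014,0.231,-0.072,0,0,-0.279]
}}

```text
time: 32.52
eef_pos: [0.5592, -0.1867, 0.2602]
tcp_rot: [1.0, 0.001, -0.001, -0.0]
contact_force: [0.7, -0.9, 0.2]
opening: 0.454
finger_force: 0.0
```

>>> {"api": "carry_out", "payload": {
  "deltas": [0,0,0,0,0,0,0,0,0,0,0,0,0,0,0,0,0,0]
}}

```text
time: 32.9
eef_pos: [0.5599, -0.1842, 0.2597]
tcp_rot: [1.0, 0.001, -0.001, -0.001]
contact_force: [-0.1, 0.2, 0.3]
opening: 0.454
finger_force: 0.0
```

Run:
```python
from vials import *
st(); v,rk,(im,K,C)=vials('w15.png'); print(v[:,:5].round(4)); plan([(v[-1,0],v[-1,1],.034,0)])
```

```text
t 32.9 tcp [ 0.5599 -0.1842  0.2597] phi 0.06 tilt [-0.0016  0.0012] F [-0.1  0.2  0.3] T [-0.03 -0.   -0.04] op 0.454 ff 0.0 q [-0.49  0.08  1.76  0.    1.3   1.08]
[[ 4.12900e-01 -2.03600e-01  1.07666e+01  5.61000e-02  1.97000e+02]]
row [-0.1468, 0.0195, 0.226] [-0.001, 0.0014, 0.0013] |rows 4.3
```

>>> {"api": "carry_out", "payload": {
  "deltas": [-0.05,0.01,0.04,0,0,0,-0.1,0.019,0.08,0,0,0,-0.147,0.0195,0.12,0,0,0,-0.147,0.0195,0.175,0,0,0,-0.147,0.0195,0.226,0,0,0]
}}

```text
time: 33.58
eef_pos: [0.4126, -0.204, 0.0335]
tcp_rot: [1.0, 0.0, 0.0, 0.0]
contact_force: [0.3, -0.4, -0.6]
opening: 0.447
finger_force: 0.0
```

>>> {"api": "carry_out", "payload": {
  "deltas": [0,0,0,0,0,0,0,0,0,0,0,0,0,0,0,0,0,0,0,0,0,0,0,0],
  "grip": 10
}}

```text
time: 34.08
eef_pos: [0.4139, -0.2052, 0.0364]
tcp_rot: [1.0, 0.0, 0.001, 0.001]
contact_force: [-1.0, 1.0, 1.6]
opening: 0.26
finger_force: 26.4
```

>>> {"api": "carry_out", "payload": {
  "deltas": [0,0,-0.03,0,0,0,0,0,-0.07,0,0,0,0,0,-0.11,0,0,0,0,0,-0.15,0,0,0,0,0,-0.15,0,0,0]
}}

```text
time: 34.7
eef_pos: [0.4158, -0.207, 0.1904]
tcp_rot: [1.0, -0.0, 0.005, 0.004]
contact_force: [-0.7, 0.7, 0.0]
opening: 0.259
finger_force: 26.4
```

>>> {"api": "carry_out", "payload": {
  "deltas": [0.016,-0.021,0,0,0,-0.181,0.032,-0.042,0,0,0,-0.363,0.048,-0.062,0,0,0,-0.545,0.064,-0.083,0,0,0,-0.726,0.079,-0.1035,0,0,0,-0.9075]
}}

```text
time: 35.33
eef_pos: [0.4925, -0.1006, 0.1843]
tcp_rot: [0.898, 0.441, 0.0, -0.0]
contact_force: [0.3, -0.2, 0.0]
opening: 0.263
finger_force: 26.4
```

>>> {"api": "carry_out", "payload": {
  "deltas": [0.026,0,0,0,0,-0.181,0.052,0,0,0,0,-0.363,0.078,0,0,0,0,-0.545,0.104,-0.001,0,0,0,-0.726,0.1305,-0.001,0,0,0,-0.9075]
}}

```text
time: 35.95
eef_pos: [0.572, 0.0028, 0.1842]
tcp_rot: [0.613, 0.79, 0.0, -0.0]
contact_force: [1.0, 0.1, -0.2]
opening: 0.258
finger_force: 26.4
```

>>> {"api": "carry_out", "payload": {
  "deltas": [0,0,0.015,0,0,0,0,0,0.03,0,0,0,0,0,0.045,0,0,0,0,0,0.045,0,0,0,0,0,0.045,0,0,0]
}}

```text
time: 36.58
eef_pos: [0.5718, 0.0015, 0.14]
tcp_rot: [0.616, 0.788, 0.0, 0.0]
contact_force: [0.6, 0.9, -0.2]
opening: 0.258
finger_force: 26.4
```

Run:
```python
from cups import *
st(); o=cups(.045,'w16.png'); print(o.round(4),fit(o)); plan([(.5720,.0031,.108,104)])
```

```text
t 36.58 tcp [0.5718 0.0015 0.14  ] phi 103.93 tilt [ 0.0003 -0.    ] F [ 0.6  0.9 -0.2] T [ 0.    0.01 -0.02] op 0.258 ff 26.4 q [-0.17  0.15  1.91  0.    1.08 -0.42]
[[5.460e-01 1.079e-01 1.710e-02 9.940e-02 1.987e+03]
 [5.065e-01 7.100e-02 1.740e-02 9.950e-02 1.423e+03]
 [5.977e-01 9.250e-02 1.730e-02 9.940e-02 1.270e+03]
 [5.192e-01 1.880e-02 1.720e-02 9.960e-02 9.590e+02]
 [6.098e-01 4.010e-02 1.710e-02 9.940e-02 9.240e+02]
 [5.707e-01 3.400e-03 1.720e-02 9.950e-02 7.920e+02]] (array([0.5583, 0.0556]), np.float64(43.29548250988001), array([0.3, 0.2, 0.1, 0.3, 0.3, 0.3]))
row [0.0015, 0.0002, 0.0325] [0.0011, 0.0005, -0.0011] |rows 0.5
```

>>> {"api": "carry_out", "payload": {
  "deltas": [0.0012,-0.0004,0.006,0,0,0,0.0012,-0.0004,0.012,0,0,0,0.0012,-0.0004,0.018,0,0,0,0.0012,-0.0004,0.018,0,0,0]
}}

```text
time: 37.12
eef_pos: [0.5705, 0.0031, 0.1209]
tcp_rot: [0.616, 0.788, -0.0, -0.001]
contact_force: [0.8, -0.5, -0.7]
opening: 0.26
finger_force: 26.4
```

>>> {"api": "carry_out", "payload": {
  "deltas": [0,0,0.005,0,0,0,0,0,0.01,0,0,0,0,0,0.013,0,0,0,0,0,0.013,0,0,0]
}}

```text
time: 37.62
eef_pos: [0.5708, 0.003, 0.1084]
tcp_rot: [0.616, 0.788, -0.0, -0.0]
contact_force: [-0.2, 0.4, -0.1]
opening: 0.26
finger_force: 26.4
```

>>> {"api": "carry_out", "payload": {
  "deltas": [0,0,0,0,0,0,0,0,0,0,0,0,0,0,0,0,0,0],
  "grip": 45
}}

```text
time: 38.0
eef_pos: [0.5712, 0.003, 0.1091]
tcp_rot: [0.616, 0.788, 0.0, 0.0]
contact_force: [-0.1, 0.2, 0.1]
opening: 0.449
finger_force: 0.0
```

>>> {"api": "carry_out", "payload": {
  "deltas": [0,0,-0.03,0,0,0,0,0,-0.08,0,0,0,0,0,-0.11,0,0,0]
}}

```text
time: 38.38
eef_pos: [0.5719, 0.0029, 0.2219]
tcp_rot: [0.616, 0.788, 0.001, 0.002]
contact_force: [-0.0, -0.7, -0.3]
opening: 0.445
finger_force: 0.0
```

>>> {"api": "carry_out", "payload": {
  "deltas": [0.02,-0.024,0,0,0,-0.18,0.04,-0.048,0,0,0,-0.36,0.06,-0.072,0,0,0,-0.54,0.08,-0.096,0,0,0,-0.72,0.099,-0.12,0,0,0,-0.9]
}}

```text
time: 39.0
eef_pos: [0.4297, 0.0705, 0.219]
tcp_rot: [0.209, 0.978, 0.0, 0.0]
contact_force: [-0.2, 0.7, -0.1]
opening: 0.449
finger_force: 0.0
```

>>> {"api": "carry_out", "payload": {
  "deltas": [0,0,0,0,0,-0.16,0,0,0,0,0,-0.305,0,0,0,0,0,-0.305,0,0,0,0,0,-0.305],
  "grip": 100
}}

```text
time: 39.5
eef_pos: [0.4307, 0.0701, 0.2189]
tcp_rot: [0.062, 0.998, 0.0, 0.0]
contact_force: [-0.7, 0.5, 0.8]
opening: 1.002
finger_force: 0.0
```

Run:
```python
from h import *
st()
def dock(w,tag):
    Z=w[...,2]; X=w[...,0]; Y=w[...,1]
    m=(abs(Z-.032)<.006)&(X>.74)&(X<.80)&(abs(Y-.045)<.13)
    if m.any():
        for y0 in np.arange(-.06,.16,.03):
            q=X[m&(abs(Y-y0)<.01)]
            if len(q)>3: print(tag,'foot y',round(y0,3),np.percentile(q,3).round(4))
    for x0 in [.68,.69,.70,.71,.72,.733,.742,.752,.76]:
        m=(abs(Z-.018)<.005)&(abs(X-x0)<.005); a=Y[m&(Y>.045)&(Y<.2)]; b=Y[m&(Y<.045)&(Y>-.11)]
        if len(a) and len(b): print(tag,x0,'L in',a.min().round(4),'out',a.max().round(4),'R in',b.max().round(4),'out',b.min().round(4),'mid',((a.min()+b.max())/2).round(4))
im,d,K,C=shot('top','t4.png'); w=cloud(d,K,C); dock(w,'top')
m=(abs(w[...,2]-.035)<.012)&(w[...,0]<.67)&(w[...,0]>.4)&(abs(w[...,1]-.05)<.14)
print('unit',cv2.minAreaRect((w[m][:,:2]*1000).astype(np.float32)))
q=np.load('w2.npz'); dock(cloud(q['d'],q['K'],q['C']),'w2')
```

```text
t 39.5 tcp [0.4307 0.0701 0.2189] phi 172.9 tilt [0.0001 0.    ] F [-0.7  0.5  0.8] T [-0.01 -0.05  0.04] op 1.002 ff 0.0 q [-0.07 -0.26  2.15  0.    1.25 -1.52]
top foot y -0.06 0.7731
top foot y -0.03 0.7704
top foot y 0.0 0.7716
top foot y 0.03 0.7682
top foot y 0.06 0.7682
top foot y 0.09 0.7681
top foot y 0.12 0.7674
top foot y 0.15 0.7697
top 0.68 L in 0.1573 out 0.1711 R in -0.0685 out -0.0822 mid 0.0444
top 0.69 L in 0.152 out 0.166 R in -0.0636 out -0.0827 mid 0.0442
top 0.7 L in 0.144 out 0.1608 R in -0.0553 out -0.0767 mid 0.0444
top 0.71 L in 0.1364 out 0.1554 R in -0.0498 out -0.0686 mid 0.0433
top 0.72 L in 0.131 out 0.1473 R in -0.0412 out -0.0606 mid 0.0449
top 0.733 L in 0.1311 out 0.142 R in -0.038 out -0.0522 mid 0.0465
top 0.742 L in 0.1315 out 0.1423 R in -0.0379 out -0.0521 mid 0.0468
top 0.752 L in 0.1313 out 0.1427 R in -0.038 out -0.0491 mid 0.0467
top 0.76 L in 0.1316 out 0.1428 R in -0.0379 out -0.0492 mid 0.0469
unit ((543.2689819335938, 59.0621337890625), (160.69717407226562, 188.7261505126953), 83.45189666748047)
w2 0.68 L in 0.1536 out 0.1706 R in -0.0729 out -0.0823 mid 0.0403
w2 0.69 L in 0.1479 out 0.1683 R in -0.0648 out -0.0854 mid 0.0415
w2 0.7 L in 0.1411 out 0.1617 R in -0.0587 out -0.0793 mid 0.0412
w2 0.71 L in 0.1345 out 0.1545 R in -0.05 out -0.0741 mid 0.0423
w2 0.72 L in 0.1281 out 0.1496 R in -0.0446 out -0.0663 mid 0.0418
w2 0.733 L in 0.1277 out 0.1414 R in -0.0403 out -0.0555 mid 0.0437
w2 0.742 L in 0.1278 out 0.1419 R in -0.0399 out -0.0537 mid 0.0439
```

Run:
```python
from h import *
plan([(.421,.072,.12,173.2),(.421,.072,.006,173.2)])
```

```text
row [0.0099, 0.0008, 0.0989] [0.0, -0.0, -0.0049] |rows 1.6
row [0.0099, 0.0007, 0.2129] [0.0, -0.0, -0.0049] |rows 3.4
```

>>> {"api": "carry_out", "payload": {
  "deltas": [0.01,0.001,0.05,0,0,-0.005,0.01,0.001,0.1,0,0,-0.005,0.01,0.001,0.14,0,0,-0.005,0.01,0.001,0.17,0,0,-0.005,0.01,0.001,0.19,0,0,-0.005]
}}

```text
time: 40.17
eef_pos: [0.42, 0.0723, 0.0272]
tcp_rot: [0.059, 0.998, 0.0, -0.001]
contact_force: [-0.0, -0.1, -0.3]
opening: 0.999
finger_force: 0.0
```

>>> {"api": "carry_out", "payload": {
  "deltas": [0,0,0.01,0,0,0,0,0,0.022,0,0,0,0,0,0.022,0,0,0]
}}

```text
time: 40.55
eef_pos: [0.4206, 0.0723, 0.0065]
tcp_rot: [0.059, 0.998, -0.0, -0.001]
contact_force: [0.6, 1.1, 0.4]
opening: 0.995
finger_force: 0.0
```

Run:
```python
from h import *
st(); im,d,K,C=shot('wrist','w17.png')
```

```text
t 40.55 tcp [0.4206 0.0723 0.0065] phi 173.29 tilt [-0.0011  0.0001] F [0.6 1.1 0.4] T [-0.02  0.01  0.02] op 0.995 ff 0.0 q [-0.07  0.07  2.3  -0.    0.77 -1.52]
```

View pics/w17.png

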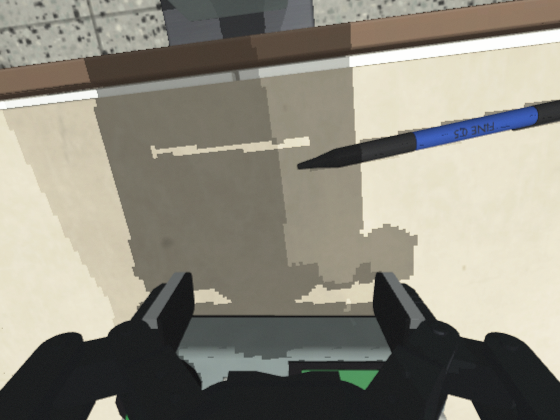

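The fingers stand squarely before the front face (edge at row 317). The pen at (300–560,130) is clear. Pushing.

>>> {"api": "carry_out", "payload": {
  "deltas": [-0.005,0,0,0,0,0,-0.01,0,0,0,0,0,-0.014,0,0,0,0,0,-0.019,0,0,0,0,0,-0.025,0,0,0,0,0]
}}

```text
time: 41.22
eef_pos: [0.436, 0.0705, 0.0049]
tcp_rot: [0.058, 0.998, 0.0, -0.014]
contact_force: [-27.2, 2.3, 22.3]
opening: 0.999
finger_force: 13.6
```

>>> {"api": "carry_out", "payload": {
  "deltas": [-0.007,0,0,0,0,0,-0.014,0,0,0,0,0,-0.021,0,0,0,0,0,-0.028,0,0,0,0,0,-0.035,0,0,0,0,0]
}}

```text
time: 41.85
eef_pos: [0.472, 0.0665, 0.0049]
tcp_rot: [0.058, 0.998, 0.0, -0.012]
contact_force: [-21.1, 2.4, 14.8]
opening: 0.999
finger_force: 10.2
```

Run:
```python
from h import *
st(); im,d,K,C=shot('top','t5.png'); w=cloud(d,K,C)
m=(w[...,2]>.026)&(w[...,2]<.05)&(w[...,0]<.74)&(w[...,0]>.44)&(abs(w[...,1]-.05)<.14)
p=(w[m][:,:2]*1000).astype(np.float32); print('unit',cv2.minAreaRect(p))
# side edges and rear edge fit
X,Y=p[:,0],p[:,1]
xs=np.arange(500,630,8)
L=[Y[abs(X-x)<5].max() for x in xs]; Rr=[Y[abs(X-x)<5].min() for x in xs]
print('yawL',np.degrees(np.arctan(np.polyfit(xs,L,1)[0])),'yawR',np.degrees(np.arctan(np.polyfit(xs,Rr,1)[0])),'xmax',X.max(),'mid',(np.mean(L)+np.mean(Rr))/2,xs.mean())
```

```text
t 41.85 tcp [0.472  0.0665 0.0049] phi 173.37 tilt [-0.0232  0.0018] F [-21.1   2.4  14.8] T [ 0.2   2.83 -0.02] op 0.999 ff 10.2 q [-0.07  0.19  2.17  0.    0.8  -1.53]
unit ((580.0648193359375, 55.454559326171875), (160.73672485351562, 193.55126953125), 83.12728881835938)
yawL -6.553585875643321 yawR -6.477616555626422 xmax 682.4678 mid 57.40656 564.0
```

```bash
cat > arc.py <<'E'
import numpy as np
def arc(y0,L2,D=.1277,n=10,y1=0.):
    """rows (tool x,y fwd=-x) for pusher at phi=180+yaw while origin runs L2 with yaw y0->y1"""
    s=np.linspace(0,L2,401); yaw=y0+(y1-y0)*s/L2; dx=np.gradient(s)
    O=np.c_[np.cumsum(np.cos(yaw)*dx),np.cumsum(np.sin(yaw)*dx)]; O-=O[0]
    P=O-D*np.c_[np.cos(yaw),np.sin(yaw)]; P-=P[0]
    for i in np.linspace(0,400,n+1).astype(int)[1:]:
        c,q=np.cos(y0),np.sin(y0); f=c*P[i,0]+q*P[i,1]; l=-q*P[i,0]+c*P[i,1]
        # phi=180+yaw: tool x=-fwd ; tool y=(sin phi,-cos phi)=( -q, c)=left
        print([round(-f,4),round(l,4),0,0,0,round(-(yaw[i]-y0),4)])
E
python3 -c "
from arc import *
y=np.radians(-6.8)
arc(y,.056)"
```

```text
[np.float64(-0.0056), np.float64(-0.0015), 0, 0, 0, np.float64(-0.0119)]
[np.float64(-0.0112), np.float64(-0.0029), 0, 0, 0, np.float64(-0.0237)]
[np.float64(-0.0169), np.float64(-0.0042), 0, 0, 0, np.float64(-0.0356)]
[np.float64(-0.0225), np.float64(-0.0055), 0, 0, 0, np.float64(-0.0475)]
[np.float64(-0.0282), np.float64(-0.0067), 0, 0, 0, np.float64(-0.0593)]
[np.float64(-0.0339), np.float64(-0.0079), 0, 0, 0, np.float64(-0.0712)]
[np.float64(-0.0396), np.float64(-0.009), 0, 0, 0, np.float64(-0.0831)]
[np.float64(-0.0453), np.float64(-0.01), 0, 0, 0, np.float64(-0.0949)]
[np.float64(-0.051), np.float64(-0.0109), 0, 0, 0, np.float64(-0.1068)]
[np.float64(-0.0568), np.float64(-0.0118), 0, 0, 0, np.float64(-0.1187)]
```

>>> {"api": "carry_out", "payload": {
  "deltas": [-0.007,0,-0.001,0,0,0,-0.014,0,-0.003,0,0,0,-0.021,0,-0.004,0,0,0,-0.027,0,-0.004,0,0,0,-0.033,0,-0.004,0,0,0]
}}

```text
time: 42.52
eef_pos: [0.5077, 0.0621, 0.0078]
tcp_rot: [0.058, 0.998, 0.0, -0.007]
contact_force: [-6.7, 1.7, -2.8]
opening: 1.001
finger_force: 3.7
```

```bash
cat > unit.py <<'E'
from h import *
def unit(xmin=.44):
    im,d,K,C=shot('top'); w=cloud(d,K,C)
    m=(w[...,2]>.026)&(w[...,2]<.05)&(w[...,0]<.763)&(w[...,0]>xmin)&(w[...,1]<.14)&(w[...,1]>-.05)
    p=(w[m][:,:2]*1000).astype(np.float32); X,Y=p[:,0],p[:,1]; c=np.median(X)
    xs=np.arange(c-50,c+50,6); L=[Y[abs(X-x)<4].max() for x in xs]; Q=[Y[abs(X-x)<4].min() for x in xs]
    print('rect',cv2.minAreaRect(p),'yaw L/R',np.degrees(np.arctan(np.polyfit(xs,L,1)[0])).round(2),np.degrees(np.arctan(np.polyfit(xs,Q,1)[0])).round(2),'L',np.mean(L),'R',np.mean(Q),'xr',X.min(),X.max())
E
python3 -c "
from unit import *
st(); unit()"
```

```text
t 42.52 tcp [0.5077 0.0621 0.0078] phi 173.32 tilt [-0.014   0.0011] F [-6.7  1.7 -2.8] T [ 0.1   1.1  -0.02] op 1.001 ff 3.7 q [-0.08  0.25  2.09  0.    0.82 -1.53]
rect ((615.4979248046875, 51.038822174072266), (160.68199157714844, 193.84799194335938), 83.40969848632812) yaw L/R -6.23 -6.9 L 133.65305 R -25.862803 xr 512.0541 719.7383
```

>>> {"api": "carry_out", "payload": {
  "deltas": [-0.0056,-0.0015,0,0,0,-0.012,-0.0112,-0.0029,0,0,0,-0.024,-0.0168,-0.0042,0,0,0,-0.035,-0.0225,-0.0055,0,0,0,-0.047,-0.028,-0.0067,0,0,0,-0.058]
}}

```text
time: 43.2
eef_pos: [0.5295, 0.0532, 0.006]
tcp_rot: [0.031, 0.999, 0.002, -0.014]
contact_force: [-22.4, 3.5, 0.8]
opening: 0.998
finger_force: 11.2
```

```bash
python3 -c "
from unit import *
st(); unit(.54)
from arc import *
arc(np.radians(-3.3),.027,n=5)"
```

```text
t 43.2 tcp [0.5295 0.0532 0.006 ] phi 176.49 tilt [-0.0285  0.004 ] F [-22.4   3.5   0.8] T [ 0.28  3.32 -0.77] op 0.998 ff 11.2 q [-0.09  0.29  2.04  0.    0.84 -1.6 ]
rect ((638.4223022460938, 47.571067810058594), (160.82923889160156, 192.5843505859375), 86.63654327392578) yaw L/R -3.4 -4.06 L 127.17534 R -31.069897 xr 541.8324 738.7587
[np.float64(-0.0054), np.float64(-0.0014), 0, 0, 0, np.float64(-0.0115)]
[np.float64(-0.0108), np.float64(-0.0028), 0, 0, 0, np.float64(-0.023)]
[np.float64(-0.0163), np.float64(-0.0041), 0, 0, 0, np.float64(-0.0346)]
[np.float64(-0.0217), np.float64(-0.0054), 0, 0, 0, np.float64(-0.0461)]
[np.float64(-0.0272), np.float64(-0.0066), 0, 0, 0, np.float64(-0.0576)]
```

>>> {"api": "carry_out", "payload": {
  "deltas": [-0.0054,-0.0014,0,0,0,-0.0115,-0.0108,-0.0028,0,0,0,-0.023,-0.0163,-0.0041,0,0,0,-0.0346,-0.0217,-0.0054,0,0,0,-0.0461,-0.0272,-0.0066,0,0,0,-0.0576]
}}

```text
time: 43.88
eef_pos: [0.5616, 0.0438, 0.0075]
tcp_rot: [0.0, 1.0, 0.001, -0.007]
contact_force: [-6.8, -0.7, -3.5]
opening: 1.001
finger_force: 3.7
```

```bash
python3 -c "
from unit import *
st(); unit(.565)"
```

```text
t 43.88 tcp [0.5616 0.0438 0.0075] phi 179.96 tilt [-0.0141  0.0012] F [-6.8 -0.7 -3.5] T [ 0.01  1.19 -0.08] op 1.001 ff 3.7 q [-0.1   0.34  1.97 -0.    0.85 -1.67]
rect ((668.4395141601562, 44.806880950927734), (160.84669494628906, 189.0201873779297), 89.92011260986328) yaw L/R -0.22 -1.75 L 123.774086 R -34.012444 xr 573.8201 762.9346
```

>>> {"api": "carry_out", "payload": {
  "deltas": [-0.002,0,0,0,0,0,-0.004,0,0,0,0,0,-0.005,0,0,0,0,0,-0.006,0,0,0,0,0,-0.006,0,0,0,0,0]
}}

```text
time: 44.55
eef_pos: [0.5618, 0.0436, 0.0055]
tcp_rot: [-0.0, 1.0, 0.0, -0.014]
contact_force: [-18.1, -2.8, 0.1]
opening: 1.003
finger_force: 9.1
```

```bash
python3 -c "
from unit import *
st(); unit(.565)"
```

```text
t 44.55 tcp [0.5618 0.0436 0.0055] phi -179.96 tilt [-0.0287  0.0003] F [-18.1  -2.8   0.1] T [-0.43  2.72  0.01] op 1.003 ff 9.1 q [-0.1   0.35  1.96 -0.    0.86 -1.67]
rect ((668.6052856445312, 44.80539321899414), (188.60687255859375, 160.62095642089844), 0.06490971893072128) yaw L/R 1.08 -1.62 L 123.48805 R -34.18695 xr 574.21436 762.89014
```

>>> {"api": "carry_out", "payload": {
  "deltas": [-0.002,0,-0.001,0,0,0,-0.004,0,-0.001,0,0,0,-0.005,0,-0.001,0,0,0,-0.005,0,-0.001,0,0,0]
}}

```text
time: 45.1
eef_pos: [0.5617, 0.0436, 0.0055]
tcp_rot: [-0.001, 1.0, 0.0, -0.021]
contact_force: [-30.1, -4.0, 9.9]
opening: 0.999
finger_force: 15.5
```

Run:
```python
from unit import *
st(); unit(.565)
im,d,K,C=shot('top','t6.png'); w=cloud(d,K,C)
# gap between unit rear and foot: profile along x for several y; foot front height .032 vs top .042
a=im[90:260,225:345,::-1]; cv2.imwrite('pics/c6.png',cv2.resize(a,None,fx=4,fy=3.5,interpolation=cv2.INTER_CUBIC)[:595])
```

```text
t 45.1 tcp [0.5617 0.0436 0.0055] phi -179.92 tilt [-0.0429  0.0002] F [-30.1  -4.    9.9] T [-0.78  4.47 -0.03] op 0.999 ff 15.5 q [-0.1   0.36  1.95 -0.01  0.88 -1.67]
rect ((668.4588623046875, 44.64213180541992), (189.00840759277344, 160.68528747558594), 0.008384047076106071) yaw L/R 1.2 -1.36 L 123.7043 R -34.2388 xr 573.9434 762.9549
```

View pics/c6.png

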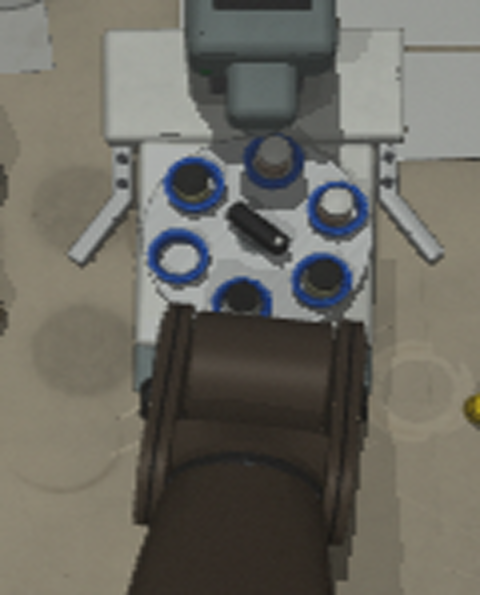

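The unit's rear is flush with the foot at row 142, between the guides, and did not move under 30 N, so it is home. Five cups are filled and one is empty at (180,255). Retreating to press the key.

>>> {"api": "carry_out", "payload": {
  "deltas": [0.01,0,-0.001,0,0,0,0.02,0,-0.001,0,0,0,0.04,0,-0.001,0,0,0,0.06,0,-0.001,0,0,0,0.06,0,-0.001,0,0,0]
}}

```text
time: 45.82
eef_pos: [0.5181, 0.0435, 0.0134]
tcp_rot: [0.001, 1.0, -0.0, 0.001]
contact_force: [0.5, 0.1, -0.3]
opening: 1.001
finger_force: 0.0
```

>>> {"api": "carry_out", "payload": {
  "deltas": [0,0,-0.05,0,0,0,0,0,-0.1,0,0,0,0,0.015,-0.15,0,0,0,-0.01,-0.03,-0.2,0,0,0,-0.02,-0.055,-0.2,0,0,0],
  "grip": 0
}}

```text
time: 46.45
eef_pos: [0.5423, -0.013, 0.2198]
tcp_rot: [0.0, 1.0, -0.001, 0.007]
contact_force: [0.2, 0.2, -0.1]
opening: -0.002
finger_force: 0.0
```

>>> {"api": "carry_out", "payload": {
  "deltas": [0,0,0,0,0,0,0,0,0,0,0,0,0,0,0,0,0,0]
}}

```text
time: 46.82
eef_pos: [0.5375, -0.0107, 0.212]
tcp_rot: [0.0, 1.0, 0.0, -0.001]
contact_force: [-0.5, 0.4, 0.4]
opening: 0.001
finger_force: 0.0
```

Run:
```python
from unit import *
st(); im,d,K,C=shot('wrist','w18.png'); w=cloud(d,K,C)
hsv=cv2.cvtColor(im,cv2.COLOR_RGB2HSV)
m=(hsv[...,0]>45)&(hsv[...,0]<80)&(hsv[...,1]>100)&(w[...,2]>.046)&(w[...,2]<.062)
n,l,s,c=cv2.connectedComponentsWithStats(m.astype(np.uint8))
for i in range(1,n):
    if s[i,4]>30:
        q=w[l==i]; q=q[q[:,2]>np.percentile(q[:,2],80)-.002]; print(c[i],s[i,4],q.mean(0).round(4),q.min(0).round(4),q.max(0).round(4),cv2.minEnclosingCircle((q[:,:2]*1000).astype(np.float32)))
m=(w[...,2]>.06)&(w[...,2]<.2)&(w[...,0]>.55); print('min x of tall',np.nanmin(w[...,0][m&(w[...,2]>.1)]))
unit(.565)
```

```text
t 46.83 tcp [ 0.5375 -0.0107  0.212 ] phi 179.99 tilt [-0.0015  0.0006] F [-0.5  0.4  0.4] T [ 0.05  0.03 -0.02] op 0.001 ff 0.0 q [-0.21  0.    1.93  0.    1.21 -1.78]
[282.         245.86080586] 273 [ 0.5917 -0.0124  0.0525] [ 0.5826 -0.0218  0.0511] [ 0.6014 -0.004   0.0542] ((592.0847778320312, -12.396463394165039), 9.512393951416016)
min x of tall 0.6156137915099197
rect ((667.5418701171875, 44.69104766845703), (190.9884796142578, 160.9371337890625), 0.05739634856581688) yaw L/R -0.33 -40.39 L 123.14473 R -8.531802 xr 571.978 762.9715
```

View pics/w18.png

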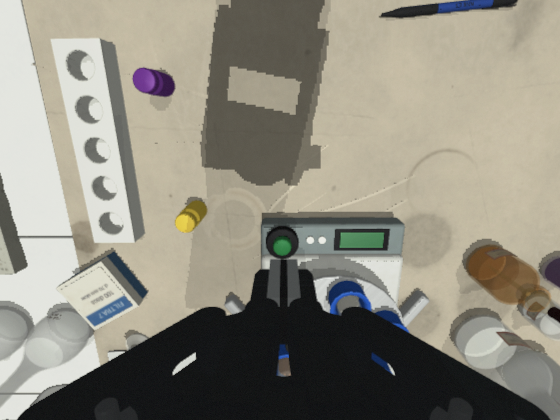

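The key is at (282,246), which puts it at (0.592,-0.0124). The rack's five holes are empty.

>>> {"api": "carry_out", "payload": {
  "deltas": [-0.025,-0.001,0.03,0,0,0,-0.0495,-0.0017,0.06,0,0,0,-0.0495,-0.0017,0.1,0,0,0,-0.0495,-0.0017,0.13,0,0,0,-0.0495,-0.0017,0.142,0,0,0]
}}

```text
time: 47.55
eef_pos: [0.5858, -0.0126, 0.0682]
tcp_rot: [0.0, 1.0, 0.0, -0.002]
contact_force: [0.9, 0.5, 0.0]
opening: 0.003
finger_force: 0.0
```

>>> {"api": "carry_out", "payload": {
  "deltas": [0,0,0.004,0,0,0,0,0,0.008,0,0,0,0,0,0.01,0,0,0,0,0,0.01,0,0,0]
}}

```text
time: 48.05
eef_pos: [0.5878, -0.0134, 0.0615]
tcp_rot: [0.001, 1.0, -0.0, 0.001]
contact_force: [0.2, 0.3, -0.6]
opening: 0.004
finger_force: 0.0
```

Now press down in small steps.

>>> {"api": "carry_out", "payload": {
  "deltas": [0,0,0.003,0,0,0,0,0,0.006,0,0,0,0,0,0.009,0,0,0,0,0,0.011,0,0,0,0,0,0.012,0,0,0]
}}

```text
time: 48.68
eef_pos: [0.5877, -0.0134, 0.05]
tcp_rot: [0.001, 1.0, -0.0, -0.0]
contact_force: [-4.6, 0.6, 10.7]
opening: -0.003
finger_force: 5.1
```

>>> {"api": "carry_out", "payload": {
  "deltas": [0,0,0.001,0,0,0,0,0,0.002,0,0,0,0,0,0.003,0,0,0,0,0,0.003,0,0,0]
}}

```text
time: 49.18
eef_pos: [0.5878, -0.0134, 0.0497]
tcp_rot: [0.0, 1.0, -0.0, -0.001]
contact_force: [-9.7, 0.5, 19.4]
opening: -0.001
finger_force: 10.0
```

Fully pressed: TCP at 0.0497 and 19 N, against 4 N needed. Releasing, retreating, and doing a last check.

>>> {"api": "carry_out", "payload": {
  "deltas": [0,0,-0.02,0,0,0,0,0,-0.06,0,0,0,0.03,0,-0.1,0,0,0,0.06,0,-0.15,0,0,0,0.08,0,-0.18,0,0,0]
}}

```text
time: 49.8
eef_pos: [0.5071, -0.0133, 0.2286]
tcp_rot: [0.001, 1.0, -0.0, 0.002]
contact_force: [0.3, -0.3, -0.3]
opening: 0.002
finger_force: 0.0
```

>>> {"api": "carry_out", "payload": {
  "deltas": [0.02,-0.06,0,0,0,0,0.03,-0.12,0,0,0,0,0.03,-0.18,0,0,0,0,0.03,-0.2,0,0,0,0,0.03,-0.2,0,0,0,0]
}}

```text
time: 50.42
eef_pos: [0.477, -0.2138, 0.2255]
tcp_rot: [0.002, 1.0, 0.0, -0.0]
contact_force: [-0.3, 0.6, 0.5]
opening: -0.003
finger_force: 0.0
```

Run:
```python
from unit import *
st(); unit(.565)
im,d,K,C=shot('top','t7.png'); w=cloud(d,K,C)
m=(w[...,2]>.108)&(w[...,2]<.14)&(np.hypot(w[...,0]-.687,w[...,1]-.045)<.085)
n,l,s,c=cv2.connectedComponentsWithStats(m.astype(np.uint8))
for i in range(1,n):
    if s[i,4]>5: q=w[l==i]; print(q.mean(0).round(3),s[i,4])
# rear gap: depth profile along x at two y's
for y0 in (-.02,.045,.11):
    q=w[(abs(w[...,1]-y0)<.006)&(w[...,0]>.745)&(w[...,0]<.79)]; q=q[q[:,0].argsort()]; print(y0,[(round(a,3),round(z,3)) for a,_,z in q[::5]])
a=im[80:300,190:420,::-1]; cv2.imwrite('pics/c7.png',cv2.resize(a,None,fx=2.7,fy=2.7,interpolation=cv2.INTER_CUBIC))
```

```text
t 50.42 tcp [ 0.477  -0.2138  0.2255] phi 179.8 tilt [-0.0005  0.001 ] F [-0.3  0.6  0.5] T [ 0.04  0.04 -0.04] op -0.003 ff 0.0 q [-0.62 -0.05  1.95  0.    1.24 -2.18]Traceback (most recent call last):
  File "<stdin>", line 2, in <module>
  File "unit.py", line 6, in unit
    xs=np.arange(c-50,c+50,6); L=[Y[abs(X-x)<4].max() for x in xs]; Q=[Y[abs(X-x)<4].min() for x in xs]
                                  ~~~~~~~~~~~~~~~~~^^
    return umr_maximum(a, axis, None, out, keepdims, initial, where)
ValueError: zero-size array to reduction operation maximum which has no identity
```

Run:
```python
from h import *
im,d,K,C=shot('top','t7.png'); w=cloud(d,K,C)
m=(w[...,2]>.108)&(w[...,2]<.14)&(np.hypot(w[...,0]-.687,w[...,1]-.045)<.085)
n,l,s,c=cv2.connectedComponentsWithStats(m.astype(np.uint8))
for i in range(1,n):
    if s[i,4]>5: q=w[l==i]; print(q.mean(0).round(3),s[i,4])
m=(w[...,2]>.026)&(w[...,2]<.05)&(w[...,0]<.763)&(w[...,0]>.56)&(w[...,1]<.14)&(w[...,1]>-.05)
p=(w[m][:,:2]*1000).astype(np.float32); print(cv2.minAreaRect(p),p.min(0))
for y0 in np.arange(-.02,.12,.02): print(round(y0,2),p[abs(p[:,1]-y0*1000)<6][:,0].min())
a=im[80:300,190:420,::-1]; cv2.imwrite('pics/c7.png',cv2.resize(a,None,fx=2.7,fy=2.7,interpolation=cv2.INTER_CUBIC))
```

```text
[0.74  0.035 0.126] 75
[0.718 0.087 0.126] 72
[ 0.704 -0.004  0.127] 69
[0.686 0.045 0.125] 107
[0.651 0.003 0.127] 68
[0.634 0.053 0.127] 68
((667.9625854492188, 49.96035385131836), (191.18418884277344, 171.03074645996094), 0.6648128032684326) [571.9938  -35.50613]
-0.02 573.3603
0.0 573.4594
0.02 572.8661
0.04 572.6588
0.06 572.1839
0.08 572.15076
0.1 572.2304
```

View pics/c7.png

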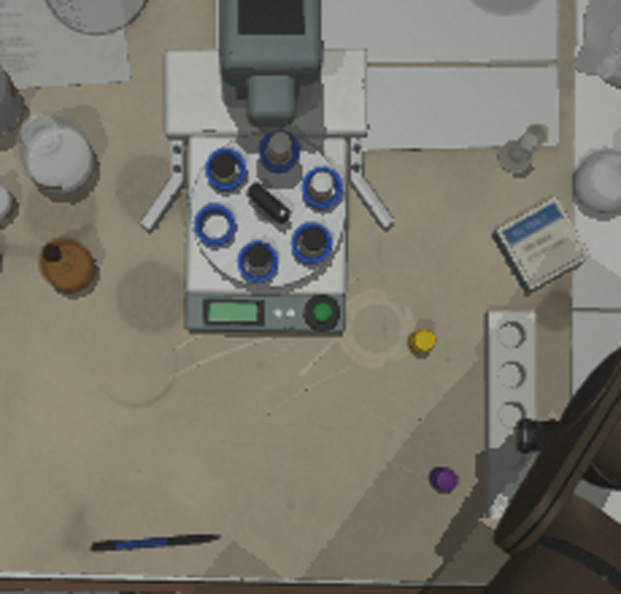

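The unit is docked at (267,235), flush with the foot. Five cups are filled with vials of equal height, and the other things are where they were.

```bash
python3 -c "
from plant import ctrl
print(ctrl.sign_off())"
```

```text
the job is handed in; nothing more can be done
None
```

The job is handed in: the carousel is home on the splines, all five vials are in cups, the drive unit is docked against the stop and the start key was pressed. One vial caught a cup rim on the way in and the wrist force peaked at about 41 N before it seated; that was the held vial, not the arm or gripper body.

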